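# Make up the counting kit and the filtration kit

### The arm

A 6-joint arm with a two-finger parallel gripper is mounted at the origin on a cart in front of the work surface, level with it; the furniture and walls round the work are solid. World frame = base frame: x ahead of the robot, y to its left, z up, the work surface at z = 0. Lengths are in m, angles in degrees, forces in N, time in s.
With the tool pointing down it reaches from about 0.225 to 0.875 m from the base axis. Payload 3.4 kg.
Tool frame: the origin (TCP) lies midway between the tips of the shut fingers; the grasp point (between the pads) lies 19 mm behind it; x points along the fingers, z is the direction in which the jaws open and shut, and the axes are right-handed (so a half turn about x gives the same grasp; the last joint's range is limited). The gripper opens to 85 mm and grips with 20 to 120 N. Pads are 22 mm wide; open, the fingers measure 114 mm over their backs; the gripper's body (76 mm by 85 mm) begins 54 mm behind the grasp point. The pads swing forward as they close: fully open they stand 13 mm farther back than shut.
Start: joints at [62.281, 15.808, 86.224, -0, 77.962, -6.933], TCP at [0.204, 0.538, 0.231] pointing down, gripper open.
Joint ranges: [-165.64, 165.64], [-43.16, 119.46], [12.63, 154.43], [-67.54, 247.53], [6.08, 155.33], [-154.97, 154.97]. Speed limits (degrees/s): [147.25, 147.25, 180, 180, 180, 180].

### API

Orientations are given as a 3x3 rotation matrix whose columns are the frame's x, y, z axes.
In Python, from bench import env gives the robot as it stands. The module is installed in compiled form; this text tells all that it offers.
- The arm moves only by the tool drive_tool, never from a script. Its argument "steps" is a list of rows, each an object with "slide": the shift along the tool's x, y, z in mm, a list of three; "roll": the turn about the tool's x in degrees. In form: [{"slide": [x, y, z], "roll": roll}, ...]. A call has 1 to 5 rows; each row shifts and turns the pose as measured when the row begins, along the tool's axes as they then stand; what a row does not reach is not made up. A row lasts 1/12 s, in which the tool goes at most 41.7 mm and 7.16 degrees, less where a joint would pass 70% of its speed; a pose out of reach is approached as far as the arm can. A call is refused whole if a number of a shift passes 41.7 or a number of a turn 7.16, either way. A call with a gripper value outside its range is refused whole. "jaw" is the closure, from -1 (fully open) to 1 (shut), so that 0 is half open, set as the call begins (left out, the last holds). The fingers move at their own pace and stop on an object; "force" is the grip in N (left out, the last holds). Time passes only in rows, so rows that do not move let the fingers close. It gives the time, the measured TCP pose, the force and the opening at its end, in the units of the state.
- env.state(): the state, without advancing time (a new reading comes with each control period).
- env.read_camera(name): name is "scene" or "top" or "wrist"; returns the picture (400x640x3 uint8, red, green, blue); there is no depth.
- env.camera_params(name): a dict with "fx", "fy", "cx", "cy" (pixels), "extrinsics" (4x4, takes a point from camera to world coordinates); the wrist camera has in their place "T_tool_cam" (4x4, takes a point from camera to tool coordinates, whose origin is the TCP and whose axes are the tool frame's). Camera axes: x right, y up, looking along -z (the intrinsics and any distortion apply to the point x, -y, -z); pixel columns grow to the right and rows downward; lengths in m; the calibration is good to about 2 mm. A picture is of the moment at which its call begins: read the wrist's pose just before it. camera_params takes no time and is no camera call.
- env.job_done(): hands the job in, once; it reports no verdict.
The state is a dict: "clock": time; "q": joint angles; "qd": joint speeds; "tau": joint torques, N m; "position": TCP position; "orientation": TCP orientation; "contact_force": force on the tool from outside, world axes, zero at the start; "wrist_torque": the same for the moment, N m; "grip_width": finger opening in m.
Only numpy, scipy, OpenCV 4.12 (cv2) and the standard library are available. Lean on these libraries where they do the work, as an engineer would, in place of code of your own. Each camera call takes 0.05 s, during which the arm holds its last target. There are 200 camera calls.

### The job

Make up two kits: into the blue tray (cell-counting kit) go the blue-capped vial, the red-capped dye bottle and the narrow slide carton with the blue band on top, into the yellow tray (filtration kit) the grey-capped vial and the wider filter carton with the green band on top. Seat each thing upright on the floor of the pocket cut for it, setting it down rather than dropping it, and let go of it. Leave the amber bottle and the light blue film carton where they stand.

Things in the scene. Friction and masses are not known exactly. Their poses are not given: they have to be found in the camera images.
- tray_blue: Fixed kit tray, blue rim and pocket floors, charcoal foam; 74 x 220 mm, 17 high, plus 15 mm end loops. Origin: centre of underside; x across, y along it, z up; y roughly to the robot's left (within 0.12 rad). Pockets 12 deep (floor 4 mm, foam top 16 mm above the worktop): y=-52 mm 44 (x) x 92 mm for the slide carton; y=+22 round, 38 mm, for the vial; y=+73 round, 49 mm, for the bottle.
- tray_yellow: Fixed kit tray, yellow rim and pocket floors, charcoal foam; 89 x 156 mm, 17 high, plus 15 mm end loops. Origin: centre of underside; x across, y along it, z up; y roughly to the robot's left (within 0.12 rad). Pockets 12 deep (floor 4 mm, foam top 16 mm above the worktop): y=-23 mm 65 (x) x 85 mm for the filter carton; y=+46.5 round, 38 mm, for the vial.
- vial_blue_mid (a point): Glass vial with a blue cap and pink contents, 23 mm diameter, 51 mm high (straight body up to 40 mm). It stands upright on the worktop at the start; its origin is at its centre, half-way up, z up along its axis. Hold it high enough (fingertips at least 16 mm above its underside) for the fingers to stay above the tray when it is set down.
- vial_grey_mid (a point): Glass vial with a light grey cap and pink contents, 23 mm diameter, 51 mm high (straight body up to 40 mm). It stands upright on the worktop at the start; its origin is at its centre, half-way up, z up along its axis. Hold it high enough (fingertips at least 16 mm above its underside) for the fingers to stay above the tray when it is set down.
- dye_bottle_mid (a point): White plastic dye bottle with a red cap, 34 mm diameter, 67 mm high. It stands upright on the worktop at the start; its origin is at its centre, half-way up, z up along its axis. Hold it high enough (fingertips at least 16 mm above its underside) for the fingers to stay above the tray when it is set down.
- slide_box_mid (a point): Narrow grey carton of microscope slides with a blue band on top, 30 (x) by 78 (y) by 52 mm (z). It stands on the worktop; origin at its centre, half-way up; take it across its 30 mm side, along its own x. Its y goes along the tray's y (either way round). Hold it high enough (fingertips at least 16 mm above its underside) for the fingers to stay above the tray when it is set down.
- filter_box_mid (a point): Wider off-white carton of filters with a green band on top, 50 (x) by 70 (y) by 45 mm (z). It stands on the worktop; origin at its centre, half-way up; take it across its 50 mm side, along its own x. Its y goes along the tray's y (either way round). Hold it high enough (fingertips at least 16 mm above its underside) for the fingers to stay above the tray when it is set down.
- reagent_amber_mid (a point): Bystander, not to be moved: amber bottle with a black cap, 58 mm diameter, 117 mm high, on the left; origin at its centre.
- film_box_mid (a point): Bystander, not to be moved: light blue film carton, 66 x 66 x 58 mm, on the right; origin at its centre.

How it is judged (in metres and radians):
At the end, for the whole second after the job is handed in: Each thing in its own pocket: centre within 11 mm of the pocket centre along and across, underside within 4 mm of the floor, tilt under 0.12 rad, cartons along the tray within 0.3 rad; released, slower than 0.02 m/s; amber bottle and film carton within 30 mm of their start (x of vial_blue_mid in the frame of tray_blue between -0.011 and 0.011 m and y of vial_blue_mid in the frame of tray_blue between 0.011 and 0.033 m and z of vial_blue_mid in the frame of tray_blue between 0.0255 and 0.0335 m and angle between each of vial_blue_mid, dye_bottle_mid, slide_box_mid, vial_grey_mid, filter_box_mid's own z axis and vertical below 0.12 rad and linear speed of each of vial_blue, dye_bottle, slide_box, vial_grey, filter_box below 0.02 m/s and contact force between the fingers and vial_blue below 0.05 N and x of dye_bottle_mid in the frame of tray_blue between -0.011 and 0.011 m and y of dye_bottle_mid in the frame of tray_blue between 0.062 and 0.084 m and z of dye_bottle_mid in the frame of tray_blue between 0.0335 and 0.0415 m and contact force between the fingers and dye_bottle below 0.05 N and x of slide_box_mid in the frame of tray_blue between -0.011 and 0.011 m and y of slide_box_mid in the frame of tray_blue between -0.063 and -0.041 m and z of slide_box_mid in the frame of tray_blue between 0.026 and 0.034 m and contact force between the fingers and slide_box below 0.05 N and angle between the y axis of slide_box_mid and the y axis of tray_blue, either way round below 0.3 rad and x of vial_grey_mid in the frame of tray_yellow between -0.011 and 0.011 m and y of vial_grey_mid in the frame of tray_yellow between 0.0355 and 0.0575 m and z of vial_grey_mid in the frame of tray_yellow between 0.0255 and 0.0335 m and contact force between the fingers and vial_grey below 0.05 N and x of filter_box_mid in the frame of tray_yellow between -0.011 and 0.011 m and y of filter_box_mid in the frame of tray_yellow between -0.034 and -0.012 m and z of filter_box_mid in the frame of tray_yellow between 0.0225 and 0.0305 m and contact force between the fingers and filter_box below 0.05 N and angle between the y axis of filter_box_mid and the y axis of tray_yellow, either way round below 0.3 rad and not (distance of reagent_amber_mid from where it was at the start of the episode above 0.03 m) and not (distance of film_box_mid from where it was at the start of the episode above 0.03 m)); the robot touches nothing.
It fails at once if a kit thing is dropped (falls free faster than 0.75 m/s, that is from more than about 28 mm) ((linear speed of vial_blue above 0.75 m/s and contact force between each of the arm, the fingers and vial_blue below 0.02 N) or (linear speed of dye_bottle above 0.75 m/s and contact force between each of the arm, the fingers and dye_bottle below 0.02 N) or (linear speed of slide_box above 0.75 m/s and contact force between each of the arm, the fingers and slide_box below 0.02 N) or (linear speed of vial_grey above 0.75 m/s and contact force between each of the arm, the fingers and vial_grey below 0.02 N) or (linear speed of filter_box above 0.75 m/s and contact force between each of the arm, the fingers and filter_box below 0.02 N)).
It fails at once if the amber bottle or the film carton is moved by more than 30 mm (distance of any of reagent_amber_mid, film_box_mid from where it was at the start of the episode above 0.03 m).
It fails at once if the amber bottle is knocked over (angle between reagent_amber_mid's own z axis and vertical above 0.5 rad).
It also fails if it takes over 122 s, if anything falls off the work surface, if the arm or the gripper's body presses on something with over 40 N, if the wrist force passes 120 N, or if a joint passes its speed limit or range.

## Working session

There is one attempt and no reset: what is moved stays moved. The work goes in short steps, Python scripts to look and compute and a tool call to move; the robot and the scene stay as the last step left them, time stands still between calls to the robot, and variables do not carry over. Pictures are saved under pics/ and viewed, about 12 in all and at most 16, crops included, and the job is handed in when it is done.

Besides the shell and the picture viewer there is one more tool, called after "Emit:" as name(argument=value, ...) on one line, values as JSON. drive_tool: Moves the arm, as the interface text tells. Its arguments: {"type":"object","properties":{"steps":{"type":"array","items":{"type":"object","properties":{"slide":{"type":"array","items":{"type":"number"}},"roll":{"type":"number"}}}},"jaw":{"type":"number"},"force":{"type":"number"}},"required":["steps"]}

```bash
mkdir -p pics
python3 - <<'E'
from bench import env
import cv2,numpy as np
np.set_printoptions(precision=4,suppress=True)
s=env.state();print(s['clock'],s['position'],s['orientation'],s['grip_width'])
for n in('top','scene','wrist'):
    print(n,env.camera_params(n)); cv2.imwrite(f'pics/{n}0.png',env.read_camera(n)[:,:,::-1])
E
```

```text
0.0 [0.2038 0.5371 0.2304] [[-0.0009 -0.9349  0.3549]
 [-0.0017  0.3549  0.9349]
 [-1.      0.0002 -0.0019]] 0.08533777287807318
top {'fx': 404.7007063983144, 'fy': 404.7007063983144, 'cx': 316.29794374075016, 'cy': 200.33712698146002, 'extrinsics': array([[ 0.0246,  0.9855, -0.1678,  0.2969],
       [-0.9997,  0.0257,  0.0044,  0.007 ],
       [ 0.0086,  0.1676,  0.9858,  1.2686],
       [ 0.    ,  0.    ,  0.    ,  1.    ]])}
scene {'fx': 417.0537420210518, 'fy': 417.0537420210518, 'cx': 318.8021304385662, 'cy': 205.10871218742395, 'extrinsics': array([[ 0.586 ,  0.5881, -0.5574, -0.2311],
       [-0.8103,  0.4271, -0.4011, -0.5532],
       [ 0.0022,  0.6868,  0.7269,  1.0203],
       [ 0.    ,  0.    ,  0.    ,  1.    ]])}
wrist {'fx': 311.5495381999464, 'fy': 311.5495381999464, 'cx': 316.94418067544314, 'cy': 202.0753185687872, 'T_tool_cam': array([[-0.0002,  0.2689, -0.9632, -0.1418],
       [ 0.0004,  0.9632,  0.2689,  0.0684],
       [ 1.    , -0.0003, -0.0003, -0.0014],
       [ 0.    ,  0.    ,  0.    ,  1.    ]])}
```

View pics/top0.png

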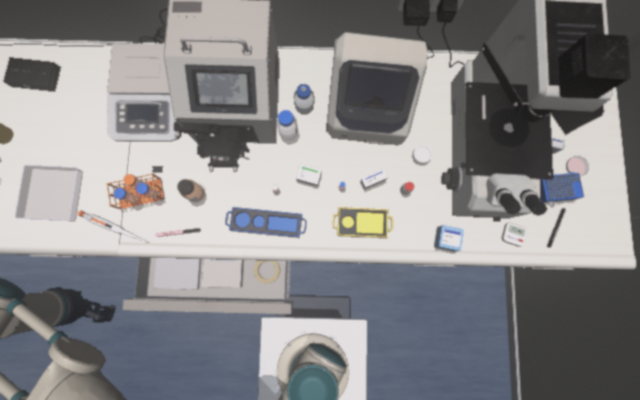

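View pics/scene0.png

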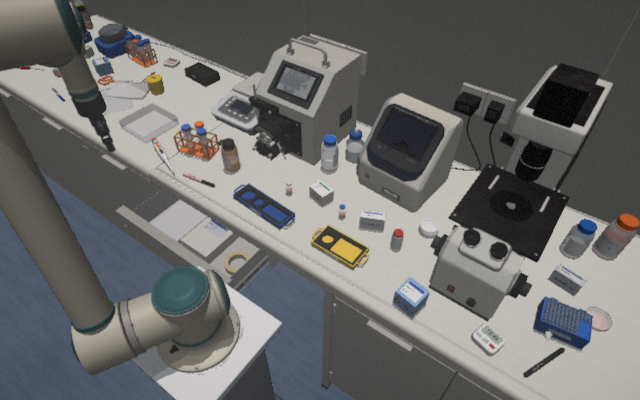

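The top view shows, in pixels: grey vial (277,190), filter carton (309,176), blue vial (343,186), slide carton (373,179), dye bottle (408,188), blue tray (266,222), yellow tray (363,222), amber bottle (190,190) and film carton (450,237). The scene view agrees.

```bash
cat > h.py <<'E'
import numpy as np,cv2
from bench import env
np.set_printoptions(precision=4,suppress=True)
def cam(name):
    p=env.camera_params(name)
    if name=='wrist':
        s=env.state();T=np.eye(4);T[:3,:3]=s['orientation'];T[:3,3]=s['position']
        E=T@p['T_tool_cam']
    else: E=p['extrinsics']
    return p,E
def look(name,fn=None):
    p,E=cam(name);im=env.read_camera(name)[:,:,::-1].copy()
    if fn: cv2.imwrite('pics/'+fn,im); np.save('pics/'+fn[:-4]+'.npy',E)
    return im,p,E
def ray(p,E,u,v,z):
    d=E[:3,:3]@np.array([(u-p['cx'])/p['fx'],-(v-p['cy'])/p['fy'],-1.]);o=E[:3,3]
    return o+d*(z-o[2])/d[2]
def pix(p,E,P):
    c=E[:3,:3].T@(np.asarray(P)-E[:3,3]);return np.array([p['cx']+p['fx']*c[0]/-c[2],p['cy']-p['fy']*c[1]/-c[2]])
def tcp():
    s=env.state();print('t',round(s['clock'],2),'pos',np.array(s['position']),'z',np.array(s['orientation'])[:,2],'w',s['grip_width'],'F',np.array(s['contact_force']))
E
python3 - <<'E'
from h import *
p,E=cam('top');im=cv2.imread('pics/top0.png')
for n,u,v,z in[('greyv',277,190,.045),('filter',309,176,.045),('bluev',343,184,.051),('slide',373,179,.052),('dye',408,187,.067),('btray',266,222,.016),('ytray',363,222,.016),('amber',190,190,.1),('film',450,237,.058)]: print(n,ray(p,E,u,v,z))
c=im[155:255,215:475];cv2.imwrite('pics/topc.png',cv2.resize(c,None,fx=3,fy=3,interpolation=cv2.INTER_CUBIC))
E
```

```text
greyv [0.5343 0.1233 0.045 ]
filter [0.581 0.026 0.045]
bluev [ 0.5572 -0.0792  0.051 ]
slide [ 0.5752 -0.1714  0.052 ]
dye [ 0.5497 -0.2756  0.067 ]
btray [0.4377 0.156  0.016 ]
ytray [ 0.4455 -0.1457  0.016 ]
amber [0.5169 0.373  0.1   ]
film [ 0.402  -0.4017  0.058 ]
```

View pics/topc.png

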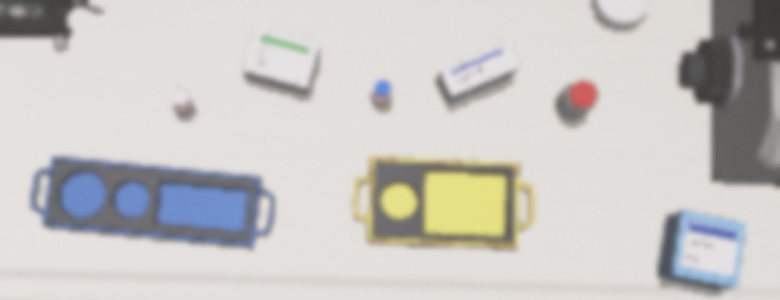

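Emit:
drive_tool(steps=[{"slide": [-10,-27,-27],"roll": -2},{"slide": [-10,-27,-27],"roll": -2},{"slide": [-10,-27,-27],"roll": -2},{"slide": [-10,-27,-27],"roll": -2},{"slide": [-10,-27,-27],"roll": -2}])

```text
clock: 0.57
position: [0.2926, 0.3689, 0.2763]
orientation: [[-0.008, -0.986, 0.167], [-0.006, 0.167, 0.986], [-1.0, 0.007, -0.007]]
contact_force: [0.2, 0.2, 0.5]
grip_width: 0.0854
```

Emit:
drive_tool(steps=[{"slide": [-10,-22,-32],"roll": -2},{"slide": [-10,-22,-32],"roll": -2},{"slide": [-10,-22,-32],"roll": -2},{"slide": [-10,-22,-32],"roll": -2},{"slide": [-10,-22,-32],"roll": -2}])

```text
clock: 0.98
position: [0.3883, 0.1912, 0.3281]
orientation: [[-0.009, -1.0, -0.019], [-0.006, -0.019, 1.0], [-1.0, 0.009, -0.006]]
contact_force: [0.7, -0.4, -0.1]
grip_width: 0.0851
```

Emit:
drive_tool(steps=[{"slide": [-5,0,-38]},{"slide": [-5,0,-38]},{"slide": [-5,0,-38]},{"slide": [-5,0,-38]},{"slide": [0,0,-38]}])

```text
schema error: expected keys slide, roll
```

Emit:
drive_tool(steps=[{"slide": [0,0,0]}])

```text
schema error: expected keys slide, roll
```

Run:
```python
from h import *
tcp();look('wrist','w1.png')
```

```text
t 0.98 pos [0.3883 0.1912 0.3281] z [-0.0188  0.9998 -0.006 ] w 0.08514066595973817 F [ 0.7137 -0.4473 -0.1443]
```

View pics/w1.png

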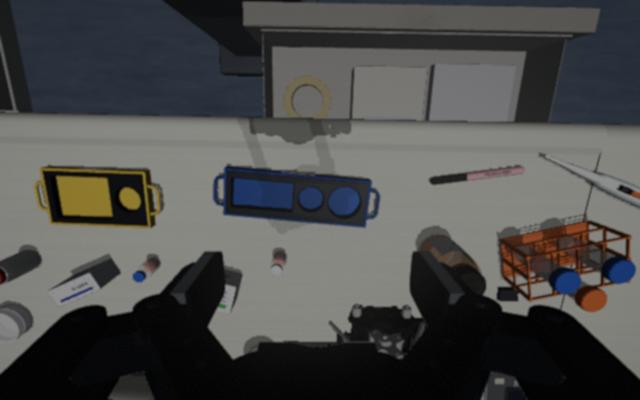

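Frame w1 has both trays in full: yellow centred near (98,196), blue near (297,196), and the grey vial at (278,262). I'll fit the trays from it.

```bash
cat >> h.py <<'E'
def tray(im,p,E,col,near,z=.017):
    hsv=cv2.cvtColor(im,cv2.COLOR_BGR2HSV)
    lo,hi=((100,90,30),(125,255,255)) if col=='b' else ((20,90,40),(36,255,255))
    m=cv2.inRange(hsv,np.array(lo),np.array(hi))
    P0=pix(p,E,[*near,z]);ys,xs=np.nonzero(m)
    W=np.array([ray(p,E,u,v,z)[:2] for u,v in zip(xs,ys)])
    L,wd=((.250,.074) if col=='b' else (.186,.089))
    W=W[np.linalg.norm(W-near,axis=1)<L/2+.035].astype(np.float32)
    (c,sz,a)=cv2.minAreaRect(W);b=cv2.boxPoints((c,sz,a))
    e=[b[1]-b[0],b[2]-b[1]];e=max(e,key=np.linalg.norm);e=e*np.sign(e[1])
    yaw=np.degrees(np.arctan2(e[1],e[0]))
    print(col,'centre',np.array(c),'size',np.array(sz),'y-axis yaw',yaw,len(W))
    return np.array(c),yaw
E
python3 - <<'E'
from h import *
p=env.camera_params('wrist');E=np.load('pics/w1.npy');im=cv2.imread('pics/w1.png')
tray(im,p,E,'b',[.438,.156]);tray(im,p,E,'y',[.445,-.146])
p,E=cam('top');im=cv2.imread('pics/top0.png')
tray(im,p,E,'b',[.438,.156]);tray(im,p,E,'y',[.445,-.146])
E
```

```text
b centre [0.4361 0.1583] size [0.2473 0.0738] y-axis yaw 85.815704 4189
y centre [ 0.4429 -0.1414] size [0.1873 0.0902] y-axis yaw 88.847115 4085
b centre [0.4385 0.156 ] size [0.1896 0.0424] y-axis yaw 85.9579 642
y centre [ 0.4404 -0.1427] size [0.1553 0.0736] y-axis yaw 89.4769 672
```

Emit:
drive_tool(steps=[{"slide": [-5,-8,-38],"roll": 0},{"slide": [-5,-8,-38],"roll": 0},{"slide": [-5,-8,-38],"roll": 0},{"slide": [-5,-8,-38],"roll": 0},{"slide": [0,-8,-38],"roll": 0}])

```text
clock: 1.45
position: [0.4358, -0.0014, 0.3516]
orientation: [[0.001, -1.0, -0.016], [-0.009, -0.016, 1.0], [-1.0, -0.001, -0.009]]
contact_force: [0.3, 0.4, -0.3]
grip_width: 0.0853
```

Emit:
drive_tool(steps=[{"slide": [0,-10,-38],"roll": 0},{"slide": [0,-10,-38],"roll": 0},{"slide": [0,-10,-38],"roll": 0},{"slide": [0,0,0],"roll": 0}])

```text
clock: 1.78
position: [0.4689, -0.1265, 0.3517]
orientation: [[0.002, -1.0, -0.008], [-0.013, -0.008, 1.0], [-1.0, -0.002, -0.013]]
contact_force: [0.5, 0.7, -0.3]
grip_width: 0.0857
```

Run:
```python
from h import *
tcp();look('wrist','w2.png')
```

```text
t 1.78 pos [ 0.4689 -0.1265  0.3517] z [-0.0079  0.9999 -0.0126] w 0.08572012622297717 F [ 0.5333  0.7267 -0.2928]
```

View pics/w2.png

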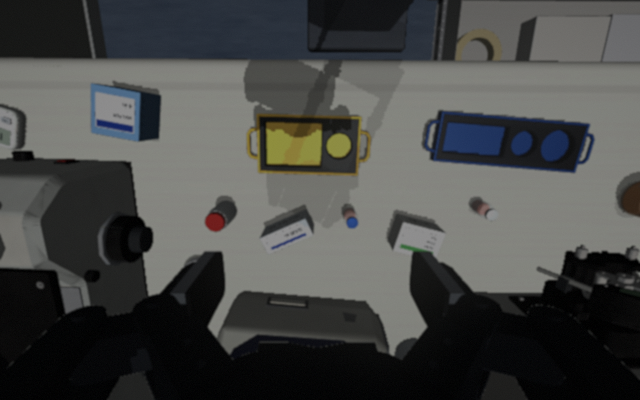

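Frame w2 shows everything: dye cap (216,221), slide top (288,236), blue cap (351,222), filter top (418,238), grey cap (490,213), both trays.

Run:
```python
from h import *
p=env.camera_params('wrist');E=np.load('pics/w2.npy');im=cv2.imread('pics/w2.png')
tray(im,p,E,'b',[.437,.158]);tray(im,p,E,'y',[.443,-.142])
hsv=cv2.cvtColor(im,cv2.COLOR_BGR2HSV)
def blob(n,lo,hi,r,z):
    x0,y0,x1,y1=r;m=cv2.inRange(hsv[y0:y1,x0:x1],np.array(lo),np.array(hi))
    k,l,st,ce=cv2.connectedComponentsWithStats(m);i=1+np.argmax(st[1:,4]);u,v=ce[i]+[x0,y0]
    print(n,u,v,st[i],ray(p,E,u,v,z))
blob('dye',(0,120,60),(10,255,255),(195,190,245,240),.062)
blob('bv',(100,120,60),(125,255,255),(335,200,370,240),.046)
c=im[190:265,195:515];cv2.imwrite('pics/w2c.png',cv2.resize(c,None,fx=2.5,fy=2.5,interpolation=cv2.INTER_CUBIC))
```

```text
b centre [0.437  0.1543] size [0.2493 0.0723] y-axis yaw 85.746605 4297
y centre [ 0.4442 -0.1453] size [0.1859 0.0884] y-axis yaw 88.922165 4171
dye 214.680608365019 221.66539923954372 [ 11  23  19  18 263] [ 0.5528 -0.2809  0.062 ]
bv 351.7073170731707 222.3292682926829 [12 18 10 10 82] [ 0.5569 -0.0779  0.046 ]
```

View pics/w2c.png

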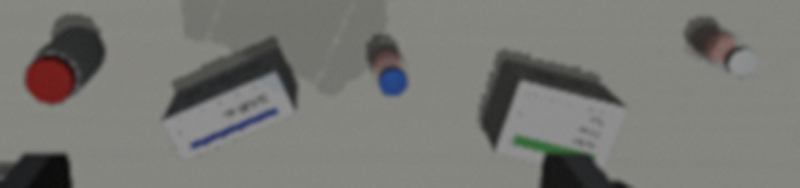

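Run:
```python
from h import *
p=env.camera_params('wrist');E=np.load('pics/w2.npy')
f=lambda pts,z:np.array([ray(p,E,195+a/2.5,190+b/2.5,z) for a,b in pts])
def box(n,q):
    print(n,q.mean(0) if len(q)==4 else (q[1]+q[-1])/2)
    for a,b in zip(q,q[1:]): d=(b-a)[:2];print('  edge',np.linalg.norm(d),np.degrees(np.arctan2(d[1],d[0])))
box('slide',f([(163,118),(277,72),(296,108),(184,157)],.052))
box('filter',f([(517,82),(625,105)],.045)); box('filter2',f([(625,105),(517,82),(497,150)],.045)); print((f([(625,105)],.045)+f([(497,150)],.045))/2)
print('grey',f([(741,62)],.051))
```

```text
slide [ 0.5774 -0.1762  0.052 ]
  edge 0.07592371707658331 113.63611194786034
  edge 0.02558429761211756 26.671933470242827
  edge 0.07668955288810361 -64.27367015426432
filter [0.5711 0.0652 0.045 ]
  edge 0.06846655400481731 78.16812227005641
filter2 [ 0.5795 -0.0062  0.045 ]
  edge 0.06846655400481731 -101.83187772994359
  edge 0.04580768088871192 -11.012019271383199
[[0.5865 0.0273 0.045 ]]
grey [[0.5407 0.1277 0.051 ]]
```

Emit:
drive_tool(steps=[{"slide": [20,0,0],"roll": 7},{"slide": [20,0,0],"roll": 7},{"slide": [20,0,0],"roll": 7},{"slide": [20,0,0],"roll": 7},{"slide": [20,0,0],"roll": 7}])

```text
clock: 2.25
position: [0.4697, -0.1206, 0.252]
orientation: [[0.009, -0.817, 0.577], [-0.008, 0.577, 0.817], [-1.0, -0.012, -0.001]]
contact_force: [0.2, 0.2, -0.4]
grip_width: 0.0851
```

Emit:
drive_tool(steps=[{"slide": [20,0,0],"roll": 7},{"slide": [20,0,0],"roll": 7},{"slide": [20,0,0],"roll": 7},{"slide": [20,0,0],"roll": 7},{"slide": [0,0,0],"roll": 3}])

```text
clock: 2.67
position: [0.4652, -0.1106, 0.1646]
orientation: [[0.001, -0.389, 0.921], [-0.0, 0.921, 0.389], [-1.0, -0.0, 0.0]]
contact_force: [-0.1, 0.1, 0.9]
grip_width: 0.0852
```

Emit:
drive_tool(steps=[{"slide": [0,-26,20],"roll": 0},{"slide": [0,-26,20],"roll": 0},{"slide": [0,-26,20],"roll": 0},{"slide": [0,-26,20],"roll": 0},{"slide": [0,0,0],"roll": 0}])

```text
clock: 3.08
position: [0.5775, -0.165, 0.1604]
orientation: [[-0.009, -0.393, 0.919], [0.008, 0.919, 0.393], [-1.0, 0.011, -0.005]]
contact_force: [-0.3, 0.0, 0.6]
grip_width: 0.0856
```

Run:
```python
from h import *
tcp();look('wrist','w3.png')
```

```text
t 3.08 pos [ 0.5775 -0.165   0.1604] z [ 0.9195  0.3931 -0.0054] w 0.08555824440923303 F [-0.3043  0.0163  0.5539]
```

View pics/w3.png

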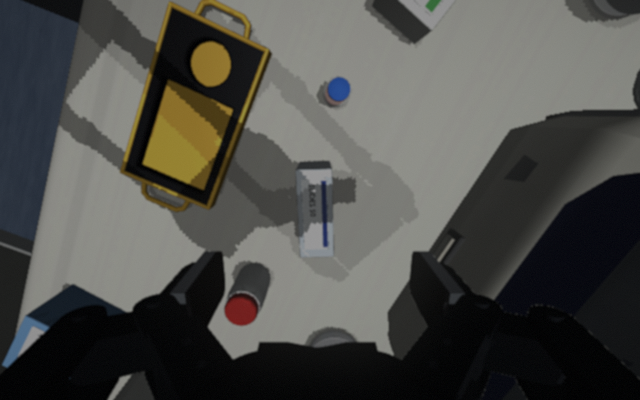

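Frame w3: the slide carton top has corners about (299,170), (330,169), (333,256), (300,256), well aligned with the jaws. Dye cap (242,309), blue vial cap (338,89), yellow tray top left.

```bash
cat >> h.py <<'E'
def rel(P):
    s=env.state();R=np.array(s['orientation']);d=np.array(P)-s['position']
    print('  tool-axes shift mm',np.round(1000*R.T@d,1))
E
python3 - <<'E'
from h import *
p=env.camera_params('wrist');E=np.load('pics/w3.npy');im=cv2.imread('pics/w3.png')
q=np.array([ray(p,E,a,b,.052) for a,b in [(299,170),(330,169),(333,256),(300,256)]]);print(q.mean(0),np.linalg.norm(q[1]-q[0]),np.linalg.norm(q[2]-q[1]))
d=(q[0]+q[1]-q[2]-q[3]);print(np.degrees(np.arctan2(d[1],d[0])))
c=q.mean(0);rel([c[0],c[1],.02])
print('dye',ray(p,E,242,309,.067),'bv',ray(p,E,338,89,.051))
tray(im,p,E,'y',[.443,-.143])
E
```

```text
[ 0.5796 -0.1772  0.052 ] 0.025162377172365125 0.07661876595431619
114.37268294216899
  tool-axes shift mm [140.  -17.2   0.3]
dye [ 0.5531 -0.2767  0.067 ] bv [ 0.5562 -0.0787  0.051 ]
y centre [ 0.4464 -0.145 ] size [0.1852 0.091 ] y-axis yaw 88.92889 11537
```

Emit:
drive_tool(steps=[{"slide": [20,-9,0],"roll": -1},{"slide": [30,-8,0],"roll": 0},{"slide": [30,0,0],"roll": 0},{"slide": [25,0,0],"roll": 0},{"slide": [15,0,0],"roll": 0}])

```text
clock: 3.55
position: [0.5803, -0.1695, 0.0418]
orientation: [[-0.007, -0.415, 0.91], [0.01, 0.91, 0.415], [-1.0, 0.012, -0.002]]
contact_force: [-0.3, 0.7, -0.6]
grip_width: 0.0852
```

Emit:
drive_tool(steps=[{"slide": [15,0,0],"roll": 0},{"slide": [3,0,0],"roll": 0}])

```text
clock: 3.72
position: [0.575, -0.1642, 0.0202]
orientation: [[-0.016, -0.416, 0.909], [0.015, 0.909, 0.416], [-1.0, 0.02, -0.008]]
contact_force: [0.0, 0.2, -0.4]
grip_width: 0.0858
```

Run:
```python
from h import *
tcp();rel([.5796,-.1772,.02])
```

```text
t 3.72 pos [ 0.575  -0.1642  0.0202] z [ 0.9092  0.4162 -0.0083] w 0.08581309438888592 F [ 0.0289  0.1747 -0.3968]
  tool-axes shift mm [ -0.1 -13.7  -1.3]
```

Emit:
drive_tool(steps=[{"slide": [0,-7,-1],"roll": 0},{"slide": [0,-7,0],"roll": 0},{"slide": [0,0,0],"roll": 0}])

```text
clock: 3.97
position: [0.5784, -0.1746, 0.0208]
orientation: [[-0.019, -0.419, 0.908], [0.017, 0.908, 0.419], [-1.0, 0.023, -0.01]]
contact_force: [0.6, -0.7, -0.0]
grip_width: 0.0853
```

Emit:
drive_tool(steps=[{"slide": [0,0,0],"roll": 0},{"slide": [0,0,0],"roll": 0},{"slide": [0,0,0],"roll": 0},{"slide": [0,0,0],"roll": 0},{"slide": [0,0,0],"roll": 0}], jaw=1, force=40)

```text
clock: 4.38
position: [0.5811, -0.1763, 0.0254]
orientation: [[-0.011, -0.418, 0.909], [0.014, 0.908, 0.418], [-1.0, 0.017, -0.004]]
contact_force: [-1.2, 0.9, -0.6]
grip_width: 0.0292
```

Emit:
drive_tool(steps=[{"slide": [0,0,0],"roll": 0},{"slide": [0,0,0],"roll": 0},{"slide": [0,0,0],"roll": 0},{"slide": [0,0,0],"roll": 0}])

```text
clock: 4.72
position: [0.5808, -0.1761, 0.0253]
orientation: [[-0.012, -0.418, 0.909], [0.014, 0.908, 0.418], [-1.0, 0.018, -0.005]]
contact_force: [0.2, -1.1, 0.8]
grip_width: 0.0296
```

Emit:
drive_tool(steps=[{"slide": [-15,0,0],"roll": 0},{"slide": [-25,0,0],"roll": 0},{"slide": [-30,0,0],"roll": 5},{"slide": [-30,0,0],"roll": 6},{"slide": [-20,0,0],"roll": 6}])

```text
clock: 5.13
position: [0.5769, -0.1754, 0.1413]
orientation: [[-0.03, -0.122, 0.992], [0.022, 0.992, 0.123], [-0.999, 0.025, -0.027]]
contact_force: [1.4, 0.2, -1.1]
grip_width: 0.0293
```

Emit:
drive_tool(steps=[{"slide": [0,20,-10],"roll": 6},{"slide": [0,30,-15],"roll": 6},{"slide": [0,30,-15],"roll": 0},{"slide": [0,30,-15],"roll": 0},{"slide": [0,30,-15],"roll": 0}])

```text
clock: 5.55
position: [0.5191, -0.0374, 0.1506]
orientation: [[-0.013, 0.111, 0.994], [0.013, 0.994, -0.111], [-1.0, 0.011, -0.014]]
contact_force: [0.7, -0.0, -1.0]
grip_width: 0.0291
```

Run:
```python
from h import *
tcp();rel([.433,.104,.12])
```

```text
t 5.55 pos [ 0.5191 -0.0374  0.1506] z [ 0.9938 -0.1107 -0.014 ] w 0.0291285695179078 F [ 0.725  -0.0476 -0.9583]
  tool-axes shift mm [  33.5  130.7 -100.8]
```

Emit:
drive_tool(steps=[{"slide": [4,26,-20],"roll": -1},{"slide": [5,26,-20],"roll": -1},{"slide": [5,26,-20],"roll": 0},{"slide": [5,26,-20],"roll": 0},{"slide": [5,26,-20],"roll": 0}])

```text
clock: 5.97
position: [0.4271, 0.1075, 0.1294]
orientation: [[-0.008, 0.076, 0.997], [0.014, 0.997, -0.076], [-1.0, 0.013, -0.009]]
contact_force: [0.1, 0.6, -2.2]
grip_width: 0.0292
```

Emit:
drive_tool(steps=[{"slide": [0,0,0],"roll": 0},{"slide": [0,0,0],"roll": 0}])

```text
clock: 6.13
position: [0.4203, 0.1122, 0.1281]
orientation: [[-0.015, 0.07, 0.997], [0.016, 0.997, -0.069], [-1.0, 0.014, -0.016]]
contact_force: [0.7, -0.5, -1.8]
grip_width: 0.0297
```

Run:
```python
from h import *
tcp();rel([.433,.104,.10]);im,p,E=look('wrist','w4.png')
tray(im,p,E,'b',[.437,.156])
```

```text
t 6.13 pos [0.4203 0.1122 0.1281] z [ 0.9974 -0.0695 -0.0164] w 0.02967806003107837 F [ 0.7101 -0.5274 -1.7529]
  tool-axes shift mm [27.8 -7.7 13.7]
b centre [0.4353 0.1278] size [0.2633 0.0725] y-axis yaw 85.76846 9915
```

View pics/w4.png

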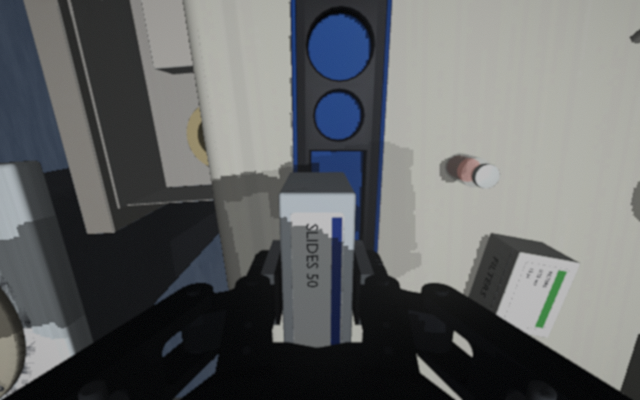

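Frame w4: the carton is held square over the blue tray. The slide pocket's far edge is at row ~151, the vial pocket near (338,115), the bottle pocket near (340,45), the grey vial cap at (486,176) and the filter top lower right.

Run:
```python
from h import *
p=env.camera_params('wrist');E=np.load('pics/w4.npy')
for n,u,v,z in[('vialpocket',338,115,.008),('botpocket',340,45,.008),('slot edge',337,151,.016),('rimL',291,150,.017),('rimR',386,150,.017),('grey',486,176,.051)]:print(n,ray(p,E,u,v,z))
for P in[(.4386,.178,.008),(.4424,.2288,.008),(.4366,.150,.016)]:print(pix(p,E,P))
```

```text
vialpocket [0.4395 0.1797 0.008 ]
botpocket [0.4437 0.2315 0.008 ]
slot edge [0.4368 0.1516 0.016 ]
rimL [0.3997 0.1551 0.017 ]
rimR [0.4761 0.1499 0.017 ]
grey [0.5396 0.1305 0.051 ]
[337.0552 117.2973]
[338.5051  48.8912]
[336.863  153.0612]
```

Emit:
drive_tool(steps=[{"slide": [10,-4,7],"roll": 0},{"slide": [15,-3,7],"roll": 0},{"slide": [15,0,0],"roll": 0},{"slide": [0,0,0],"roll": 0},{"slide": [0,0,0],"roll": 0}])

```text
clock: 6.6
position: [0.4399, 0.0998, 0.0856]
orientation: [[-0.01, 0.075, 0.997], [0.015, 0.997, -0.075], [-1.0, 0.014, -0.011]]
contact_force: [0.6, 0.3, -0.9]
grip_width: 0.0291
```

Run:
```python
from h import *
tcp();rel([.4335,.105,.0293])
```

```text
t 6.6 pos [0.4399 0.0998 0.0856] z [ 0.9972 -0.0746 -0.011 ] w 0.029082332304311603 F [ 0.604   0.2506 -0.8567]
  tool-axes shift mm [56.4  3.9 -6.1]
```

Emit:
drive_tool(steps=[{"slide": [8,2,-3],"roll": 0},{"slide": [10,2,-3],"roll": 0},{"slide": [10,0,0],"roll": 0},{"slide": [5,0,0],"roll": 0},{"slide": [0,0,0],"roll": 0}])

```text
clock: 7.02
position: [0.4374, 0.1025, 0.0518]
orientation: [[-0.005, 0.08, 0.997], [0.014, 0.997, -0.08], [-1.0, 0.014, -0.007]]
contact_force: [-0.6, -0.9, -1.6]
grip_width: 0.0291
```

Run:
```python
from h import *
tcp();rel([.4335,.105,.0293])
```

```text
t 7.02 pos [0.4374 0.1025 0.0518] z [ 0.9968 -0.0797 -0.0066] w 0.029107958846149484 F [-0.634  -0.9348 -1.5836]
  tool-axes shift mm [22.5  1.9 -4. ]
```

Bottom is now about 10 mm above the foam. I'll correct and lower gently.

Emit:
drive_tool(steps=[{"slide": [4,1,-4],"roll": 0},{"slide": [5,0,0],"roll": 0},{"slide": [5,0,0],"roll": 0},{"slide": [4,0,0],"roll": 0},{"slide": [0,0,0],"roll": 0}])

```text
clock: 7.43
position: [0.4344, 0.1042, 0.0334]
orientation: [[-0.002, 0.08, 0.997], [0.015, 0.997, -0.08], [-1.0, 0.014, -0.003]]
contact_force: [-0.4, -0.4, -0.7]
grip_width: 0.0295
```

Run:
```python
from h import *
tcp();rel([.4335,.105,.0293])
```

```text
t 7.43 pos [0.4344 0.1042 0.0334] z [ 0.9968 -0.0801 -0.0033] w 0.02948005998961633 F [-0.3626 -0.3793 -0.7075]
  tool-axes shift mm [ 4.2  0.7 -1. ]
```

Emit:
drive_tool(steps=[{"slide": [3,0,0],"roll": 0},{"slide": [2,0,0],"roll": 0},{"slide": [0,0,0],"roll": 0}])

```text
clock: 7.68
position: [0.4349, 0.1042, 0.0295]
orientation: [[-0.001, 0.08, 0.997], [0.014, 0.997, -0.08], [-1.0, 0.014, -0.002]]
contact_force: [0.1, -0.1, -1.7]
grip_width: 0.0298
```

Emit:
drive_tool(steps=[{"slide": [0,0,0],"roll": 0},{"slide": [0,0,0],"roll": 0},{"slide": [0,0,0],"roll": 0},{"slide": [0,0,0],"roll": 0},{"slide": [0,0,0],"roll": 0}], jaw=-1)

```text
clock: 8.1
position: [0.4362, 0.1043, 0.03]
orientation: [[0.002, 0.08, 0.997], [0.015, 0.997, -0.08], [-1.0, 0.015, 0.0]]
contact_force: [-0.9, 0.2, -0.0]
grip_width: 0.0851
```

Emit:
drive_tool(steps=[{"slide": [-15,0,0],"roll": 0},{"slide": [-25,0,0],"roll": 0},{"slide": [-25,0,0],"roll": 0},{"slide": [-25,0,0],"roll": 0},{"slide": [-15,0,0],"roll": 0}])

```text
clock: 8.52
position: [0.4323, 0.1025, 0.1347]
orientation: [[-0.011, 0.08, 0.997], [0.014, 0.997, -0.08], [-1.0, 0.013, -0.012]]
contact_force: [-0.0, 0.3, -0.5]
grip_width: 0.0854
```

Run:
```python
from h import *
tcp();rel([.540,.1285,.11]);rel([.585,.027,.11]);look('wrist','w5.png')
```

```text
t 8.52 pos [0.4323 0.1025 0.1347] z [ 0.9967 -0.0798 -0.0122] w 0.08542498338491855 F [-0.03    0.3101 -0.5418]
  tool-axes shift mm [ 23.8  34.3 105.6]
  tool-axes shift mm [ 21.9 -63.3 158.5]
```

View pics/w5.png

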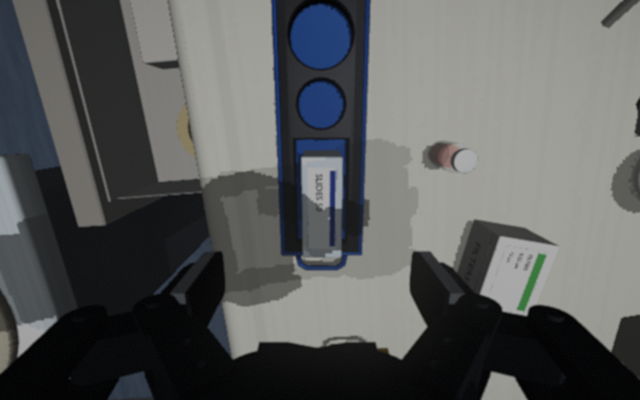

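Frame w5: the slide carton (302–342, 155–262) sits in its pocket with margins on both sides. Grey cap at (463,159), filter top with its green band at right. The grey vial is next.

Run:
```python
from h import *
p=env.camera_params('wrist');E=np.load('pics/w5.npy')
g=ray(p,E,463,160,.051);print(g);rel([g[0],g[1],.11])
print('slide',ray(p,E,322,205,.056), 'blue pockets',ray(p,E,321,104,.008),ray(p,E,321,36,.008))
```

```text
[0.5386 0.1309 0.051 ]
  tool-axes shift mm [ 26.5  36.2 102.2]
slide [0.4348 0.1064 0.056 ] blue pockets [0.4396 0.1795 0.008 ] [0.4435 0.2302 0.008 ]
```

Emit:
drive_tool(steps=[{"slide": [3,7,21],"roll": -1},{"slide": [4,7,21],"roll": -1},{"slide": [4,6,21],"roll": -1},{"slide": [4,6,21],"roll": -1},{"slide": [4,4,12],"roll": 0}])

```text
clock: 8.98
position: [0.5324, 0.1287, 0.119]
orientation: [[-0.002, 0.007, 1.0], [0.014, 1.0, -0.007], [-1.0, 0.014, -0.002]]
contact_force: [0.4, -0.1, -0.1]
grip_width: 0.0856
```

Emit:
drive_tool(steps=[{"slide": [0,0,0],"roll": 0},{"slide": [0,0,0],"roll": 0}])

```text
clock: 9.15
position: [0.5335, 0.1292, 0.1167]
orientation: [[-0.005, 0.008, 1.0], [0.014, 1.0, -0.008], [-1.0, 0.014, -0.005]]
contact_force: [0.7, -0.0, 0.3]
grip_width: 0.0848
```

Run:
```python
from h import *
tcp();rel([.540,.129,.02]);im,p,E=look('wrist','w6.png')
q=pix(p,E,(.54,.129,.051));print(q)
cv2.imwrite('pics/w6c.png',im)
```

```text
t 9.15 pos [0.5335 0.1292 0.1167] z [ 1.     -0.0076 -0.005 ] w 0.08484359255733734 F [ 0.7141 -0.0014  0.2923]
  tool-axes shift mm [96.6 -1.5  7. ]
[327.7347 215.9586]
```

View pics/w6.png

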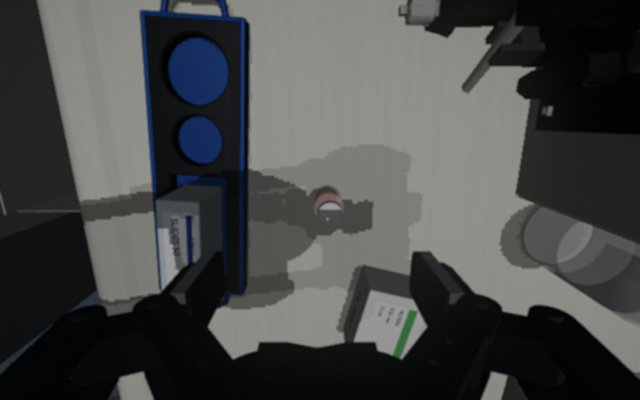

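Frame w6: the cap is at (330,212), within 4 px of the prediction. Descending.

Emit:
drive_tool(steps=[{"slide": [15,0,4],"roll": 0},{"slide": [20,0,3],"roll": 0},{"slide": [20,0,0],"roll": 0},{"slide": [18,0,0],"roll": 0},{"slide": [10,0,0],"roll": 0}])

```text
clock: 9.62
position: [0.5361, 0.1293, 0.0348]
orientation: [[-0.002, 0.009, 1.0], [0.014, 1.0, -0.009], [-1.0, 0.014, -0.002]]
contact_force: [-0.0, 0.3, -0.4]
grip_width: 0.0855
```

Emit:
drive_tool(steps=[{"slide": [8,0,0],"roll": 0},{"slide": [0,0,0],"roll": 0},{"slide": [0,0,0],"roll": 0}])

```text
clock: 9.87
position: [0.5319, 0.1287, 0.025]
orientation: [[-0.008, 0.009, 1.0], [0.013, 1.0, -0.009], [-1.0, 0.013, -0.008]]
contact_force: [0.6, -0.2, 0.1]
grip_width: 0.0853
```

Run:
```python
from h import *
tcp();rel([.5405,.1305,.02])
```

```text
t 9.87 pos [0.5319 0.1287 0.025 ] z [ 0.9999 -0.0093 -0.0082] w 0.08526826088705414 F [ 0.628  -0.2214  0.1016]
  tool-axes shift mm [4.9 1.8 8.6]
```

Emit:
drive_tool(steps=[{"slide": [3,1,5],"roll": 0},{"slide": [1,1,3],"roll": 0},{"slide": [0,0,0],"roll": 0}])

```text
clock: 10.12
position: [0.5418, 0.1309, 0.0229]
orientation: [[-0.004, 0.01, 1.0], [0.013, 1.0, -0.009], [-1.0, 0.013, -0.004]]
contact_force: [0.4, 0.8, 0.7]
grip_width: 0.0858
```

Emit:
drive_tool(steps=[{"slide": [0,0,0],"roll": 0},{"slide": [0,0,0],"roll": 0},{"slide": [0,0,0],"roll": 0},{"slide": [0,0,0],"roll": 0},{"slide": [0,0,0],"roll": 0}], jaw=1, force=25)

```text
clock: 10.53
position: [0.5439, 0.1313, 0.0247]
orientation: [[0.0, 0.009, 1.0], [0.014, 1.0, -0.009], [-1.0, 0.014, -0.0]]
contact_force: [-0.9, 0.9, -0.5]
grip_width: 0.0251
```

Emit:
drive_tool(steps=[{"slide": [0,0,0],"roll": 0},{"slide": [0,0,0],"roll": 0},{"slide": [0,0,0],"roll": 0},{"slide": [0,0,0],"roll": 0},{"slide": [0,0,0],"roll": 0}])

```text
clock: 10.95
position: [0.5438, 0.1312, 0.0248]
orientation: [[0.0, 0.009, 1.0], [0.014, 1.0, -0.009], [-1.0, 0.014, 0.0]]
contact_force: [0.5, -0.2, 0.8]
grip_width: 0.0214
```

Emit:
drive_tool(steps=[{"slide": [-10,0,0],"roll": 0},{"slide": [-20,0,0],"roll": 0},{"slide": [-25,0,0],"roll": 0},{"slide": [-25,0,0],"roll": 0},{"slide": [-10,-10,-5],"roll": 0}])

```text
clock: 11.37
position: [0.5365, 0.1205, 0.1164]
orientation: [[-0.008, 0.008, 1.0], [0.014, 1.0, -0.008], [-1.0, 0.014, -0.008]]
contact_force: [1.5, 0.5, 0.5]
grip_width: 0.0214
```

Emit:
drive_tool(steps=[{"slide": [0,-20,-9],"roll": 0},{"slide": [0,-25,-11],"roll": 0},{"slide": [0,-25,-11],"roll": 0},{"slide": [0,-25,-11],"roll": 0},{"slide": [0,-25,-11],"roll": 0}])

```text
clock: 11.78
position: [0.4826, -0.0026, 0.1202]
orientation: [[0.003, -0.0, 1.0], [0.013, 1.0, 0.0], [-1.0, 0.013, 0.003]]
contact_force: [0.6, 0.1, -0.0]
grip_width: 0.0214
```

Emit:
drive_tool(steps=[{"slide": [0,-25,-11],"roll": 0},{"slide": [0,-25,-11],"roll": 0},{"slide": [0,-15,-8],"roll": 0},{"slide": [0,0,0],"roll": 0},{"slide": [0,0,0],"roll": 0}])

```text
clock: 12.2
position: [0.444, -0.0761, 0.1195]
orientation: [[-0.001, 0.005, 1.0], [0.01, 1.0, -0.005], [-1.0, 0.01, -0.001]]
contact_force: [0.2, 0.2, 0.3]
grip_width: 0.021
```

Run:
```python
from h import *
tcp();rel([.445,-.0975,.08])
```

```text
t 12.2 pos [ 0.444  -0.0761  0.1195] z [ 1.     -0.0054 -0.0011] w 0.02103760320703734 F [0.2349 0.1548 0.2828]
  tool-axes shift mm [ 39.3 -21.8   1.2]
```

Emit:
drive_tool(steps=[{"slide": [8,-8,0],"roll": 0},{"slide": [10,-8,0],"roll": 0},{"slide": [10,-6,0],"roll": 0},{"slide": [8,0,0],"roll": 0},{"slide": [0,0,0],"roll": 0}])

```text
clock: 12.62
position: [0.445, -0.0974, 0.081]
orientation: [[0.002, 0.002, 1.0], [0.01, 1.0, -0.002], [-1.0, 0.01, 0.001]]
contact_force: [0.2, 0.9, 0.4]
grip_width: 0.0215
```

Run:
```python
from h import *
tcp();rel([.445,-.0975,.0288]);im,p,E=look('wrist','w7.png')
```

```text
t 12.62 pos [ 0.445  -0.0974  0.081 ] z [ 1.     -0.0019  0.0015] w 0.021489672772942867 F [0.2214 0.9023 0.3765]
  tool-axes shift mm [52.2 -0.7 -0.1]
```

View pics/w7.png

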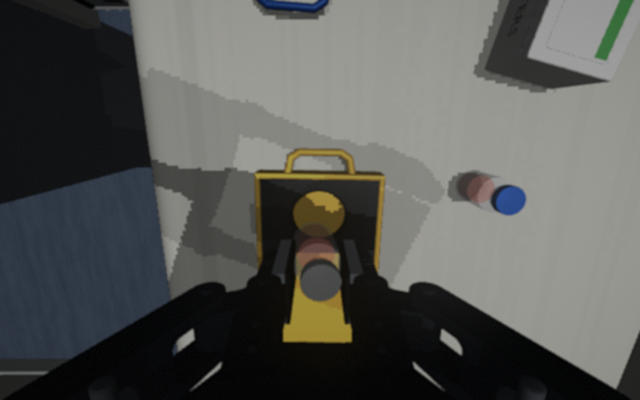

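Frame w7: the vial hangs over the yellow tray. The tray's end rim runs (256,172)–(384,174), its round pocket is near (319,214), and the blue cap is at (510,200).

Run:
```python
from h import *
p=env.camera_params('wrist');E=np.load('pics/w7.npy')
for n,u,v,z in[('rim a',256,172,.017),('rim b',384,174,.017),('pocket top?',319,191,.016),('bv',510,200,.051)]:print(n,ray(p,E,u,v,z))
print(pix(p,E,(.445,-.0975,.016)))
```

```text
rim a [ 0.4036 -0.0663  0.017 ]
rim b [ 0.4893 -0.0678  0.017 ]
pocket top? [ 0.4458 -0.0797  0.016 ]
bv [ 0.5549 -0.0771  0.051 ]
[317.8738 215.9447]
```

Emit:
drive_tool(steps=[{"slide": [8,0,1],"roll": 0},{"slide": [10,0,0],"roll": 0},{"slide": [10,0,0],"roll": 0},{"slide": [8,0,0],"roll": 0},{"slide": [0,0,0],"roll": 0}])

```text
clock: 13.08
position: [0.449, -0.0952, 0.0438]
orientation: [[0.006, -0.002, 1.0], [0.009, 1.0, 0.002], [-1.0, 0.009, 0.006]]
contact_force: [-0.3, 0.1, 0.7]
grip_width: 0.0213
```

Run:
```python
from h import *
tcp();rel([.446,-.098,.0288])
```

```text
t 13.08 pos [ 0.449  -0.0952  0.0438] z [1.     0.0022 0.0057] w 0.02126971383861308 F [-0.3153  0.1281  0.6894]
  tool-axes shift mm [15.  -2.9 -3.1]
```

Emit:
drive_tool(steps=[{"slide": [3,-3,-3],"roll": 0},{"slide": [4,0,0],"roll": 0},{"slide": [4,0,0],"roll": 0},{"slide": [3,0,0],"roll": 0},{"slide": [0,0,0],"roll": 0}])

```text
clock: 13.5
position: [0.4467, -0.0981, 0.029]
orientation: [[0.007, -0.003, 1.0], [0.009, 1.0, 0.003], [-1.0, 0.009, 0.007]]
contact_force: [-0.7, 0.4, 0.3]
grip_width: 0.0217
```

Emit:
drive_tool(steps=[{"slide": [1,0,0],"roll": 0},{"slide": [0,0,0],"roll": 0}])

```text
clock: 13.67
position: [0.447, -0.0984, 0.0287]
orientation: [[0.008, -0.003, 1.0], [0.008, 1.0, 0.003], [-1.0, 0.008, 0.008]]
contact_force: [-0.2, 0.8, -0.2]
grip_width: 0.0213
```

Emit:
drive_tool(steps=[{"slide": [0,0,0],"roll": 0},{"slide": [0,0,0],"roll": 0},{"slide": [0,0,0],"roll": 0},{"slide": [0,0,0],"roll": 0},{"slide": [0,0,0],"roll": 0}], jaw=-1)

```text
clock: 14.08
position: [0.4478, -0.0987, 0.0293]
orientation: [[0.01, -0.003, 1.0], [0.008, 1.0, 0.003], [-1.0, 0.008, 0.01]]
contact_force: [0.4, 0.1, -0.1]
grip_width: 0.0802
```

Emit:
drive_tool(steps=[{"slide": [-15,0,0],"roll": 0},{"slide": [-25,0,0],"roll": 0},{"slide": [-25,0,0],"roll": 0},{"slide": [-15,4,20],"roll": 0},{"slide": [0,4,20],"roll": 0}])

```text
clock: 14.5
position: [0.4818, -0.0901, 0.1108]
orientation: [[-0.0, -0.001, 1.0], [0.011, 1.0, 0.001], [-1.0, 0.011, -0.0]]
contact_force: [1.1, 0.1, -0.4]
grip_width: 0.0855
```

Emit:
drive_tool(steps=[{"slide": [0,4,20],"roll": 0},{"slide": [0,4,20],"roll": 0},{"slide": [0,4,18],"roll": 0},{"slide": [0,0,0],"roll": 0},{"slide": [0,0,0],"roll": 0}])

```text
clock: 14.92
position: [0.5468, -0.0773, 0.1133]
orientation: [[0.007, -0.002, 1.0], [0.009, 1.0, 0.002], [-1.0, 0.009, 0.007]]
contact_force: [-0.4, 0.6, -0.4]
grip_width: 0.0855
```

Run:
```python
from h import *
tcp();rel([.556,-.078,.021]);im,p,E=look('wrist','w8.png')
hsv=cv2.cvtColor(im,cv2.COLOR_BGR2HSV);q=pix(p,E,(.556,-.078,.051));print(q)
m=cv2.inRange(hsv,np.array((100,120,40)),np.array((125,255,255)));k,l,st,ce=cv2.connectedComponentsWithStats(m)
for s,c in zip(st[1:],ce[1:]):
    if s[4]>60: print(s,c,ray(p,E,*c,.051))
```

```text
t 14.92 pos [ 0.5468 -0.0773  0.1133] z [1.     0.0022 0.0074] w 0.08554793273157371 F [-0.3981  0.5853 -0.381 ]
  tool-axes shift mm [92.4 -1.5  8.5]
[330.6192 217.7305]
[  93    0  110   57 1454] [152.044   31.1685] [0.4488 0.0377 0.051 ]
[173   0   8  14  76] [177.6184   6.8553] [0.4653 0.0505 0.051 ]
[320 205  23  23 420] [331.3619 215.9333] [ 0.5565 -0.0767  0.051 ]
```

View pics/w8.png

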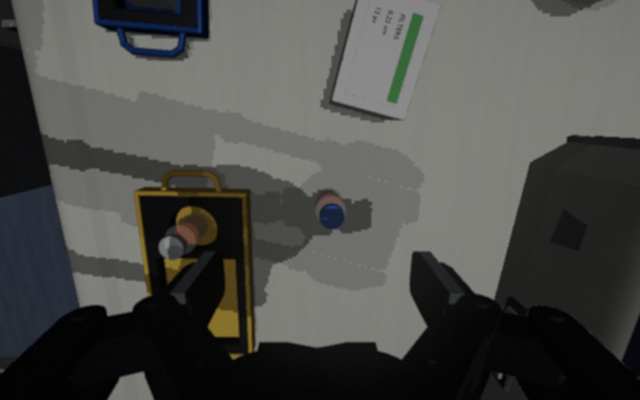

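Frame w8: the grey vial stands in its pocket (foot ~(195,226)), the blue cap is at (331,216), and the filter's near top corners are at (333,101) and (404,118). Next I'll grasp the blue vial.

Emit:
drive_tool(steps=[{"slide": [15,0,4],"roll": 0},{"slide": [20,0,4],"roll": 0},{"slide": [20,0,0],"roll": 0},{"slide": [16,0,0],"roll": 0},{"slide": [0,0,0],"roll": 0}])

```text
clock: 15.38
position: [0.5511, -0.0776, 0.0413]
orientation: [[0.007, -0.001, 1.0], [0.008, 1.0, 0.001], [-1.0, 0.008, 0.007]]
contact_force: [-1.2, 1.4, -0.5]
grip_width: 0.0854
```

Run:
```python
from h import *
tcp();rel([.556,-.0775,.021])
p=env.camera_params('wrist');E=np.load('pics/w8.npy')
a,b=[ray(p,E,u,v,.045) for u,v in[(333,101),(404,118)]];d=b-a;n=np.linalg.norm(d);print(a,b,n,np.degrees(np.arctan2(d[1],d[0])),(a+b)/2+.035*np.array([-d[1],d[0],0])/n)
```

```text
t 15.38 pos [ 0.5511 -0.0776  0.0413] z [1.     0.0008 0.0067] w 0.08539522306388596 F [-1.2202  1.3902 -0.4979]
  tool-axes shift mm [20.3 -0.   4.8]
[ 0.5568 -0.001   0.045 ] [ 0.6034 -0.0114  0.045 ] 0.04779780901573903 -12.634311253911054 [0.5877 0.028  0.045 ]
```

Emit:
drive_tool(steps=[{"slide": [8,0,3],"roll": 0},{"slide": [7,0,3],"roll": 0},{"slide": [3,0,0],"roll": 0},{"slide": [0,0,0],"roll": 0}])

```text
clock: 15.72
position: [0.5559, -0.0781, 0.0231]
orientation: [[0.006, 0.0, 1.0], [0.008, 1.0, -0.001], [-1.0, 0.008, 0.006]]
contact_force: [0.2, 0.4, -0.1]
grip_width: 0.0853
```

Emit:
drive_tool(steps=[{"slide": [0,0,0],"roll": 0},{"slide": [0,0,0],"roll": 0},{"slide": [0,0,0],"roll": 0},{"slide": [0,0,0],"roll": 0},{"slide": [0,0,0],"roll": 0}], jaw=1, force=25)

```text
clock: 16.13
position: [0.5575, -0.0785, 0.0253]
orientation: [[0.01, 0.0, 1.0], [0.007, 1.0, -0.0], [-1.0, 0.007, 0.01]]
contact_force: [0.5, 0.7, 0.4]
grip_width: 0.0254
```

Emit:
drive_tool(steps=[{"slide": [0,0,0],"roll": 0},{"slide": [0,0,0],"roll": 0},{"slide": [0,0,0],"roll": 0},{"slide": [0,0,0],"roll": 0},{"slide": [0,0,0],"roll": 0}])

```text
clock: 16.55
position: [0.5578, -0.0786, 0.026]
orientation: [[0.011, 0.0, 1.0], [0.007, 1.0, -0.0], [-1.0, 0.007, 0.011]]
contact_force: [-0.2, -0.1, 0.1]
grip_width: 0.0212
```

Emit:
drive_tool(steps=[{"slide": [-10,0,0],"roll": 0},{"slide": [-20,0,0],"roll": 0},{"slide": [-25,0,0],"roll": 0},{"slide": [-25,0,0],"roll": 0},{"slide": [-15,10,-5],"roll": 0}])

```text
clock: 16.97
position: [0.5493, -0.0697, 0.1221]
orientation: [[0.001, 0.001, 1.0], [0.009, 1.0, -0.001], [-1.0, 0.009, 0.001]]
contact_force: [1.9, 0.3, 0.4]
grip_width: 0.0212
```

Emit:
drive_tool(steps=[{"slide": [0,20,-10],"roll": 0},{"slide": [0,27,-12],"roll": 0},{"slide": [0,27,-12],"roll": 0},{"slide": [0,27,-12],"roll": 0},{"slide": [0,27,-12],"roll": 0}])

```text
clock: 17.38
position: [0.497, 0.0575, 0.132]
orientation: [[0.02, 0.01, 1.0], [0.004, 1.0, -0.01], [-1.0, 0.004, 0.02]]
contact_force: [0.6, 0.6, 0.2]
grip_width: 0.0211
```

Emit:
drive_tool(steps=[{"slide": [0,27,-12],"roll": 0},{"slide": [0,27,-12],"roll": 0},{"slide": [0,27,-12],"roll": 0},{"slide": [0,15,-8],"roll": 0},{"slide": [0,0,0],"roll": 0}])

```text
clock: 17.8
position: [0.4486, 0.1622, 0.1357]
orientation: [[0.023, 0.007, 1.0], [0.007, 1.0, -0.007], [-1.0, 0.007, 0.023]]
contact_force: [0.0, 0.6, -0.0]
grip_width: 0.0211
```

Run:
```python
from h import *
tcp();rel([.439,.179,.030])
```

```text
t 17.8 pos [0.4486 0.1622 0.1357] z [ 0.9997 -0.0068  0.0233] w 0.021123431533125295 F [ 0.027   0.6204 -0.0011]
  tool-axes shift mm [105.6  16.  -12.2]
```

Emit:
drive_tool(steps=[{"slide": [10,8,-6],"roll": 0},{"slide": [15,8,-6],"roll": 0},{"slide": [15,0,0],"roll": 0},{"slide": [10,0,0],"roll": 0},{"slide": [0,0,0],"roll": 0}])

```text
clock: 18.22
position: [0.4406, 0.179, 0.0884]
orientation: [[0.033, 0.002, 0.999], [0.007, 1.0, -0.002], [-0.999, 0.007, 0.033]]
contact_force: [-0.4, 0.1, -0.8]
grip_width: 0.0213
```

Run:
```python
from h import *
tcp();rel([.439,.179,.030])
im,p,E=look('wrist','w9.png')
hsv=cv2.cvtColor(im,cv2.COLOR_BGR2HSV);m=cv2.inRange(hsv,np.array((100,90,30)),np.array((125,255,255)))
# rim outer edges in a row crossing ahead of the held vial; bottle pocket blob
k,l,st,ce=cv2.connectedComponentsWithStats(m)
for s,c in zip(st[1:],ce[1:]):
    if s[4]>150: print(s,c,ray(p,E,*c,.008))
print(pix(p,E,(.4425,.2295,.008)),pix(p,E,(.439,.179,.051+.05)))
```

```text
t 18.22 pos [0.4406 0.179  0.0884] z [ 0.9995 -0.0024  0.033 ] w 0.021292412045731443 F [-0.4053  0.1434 -0.7513]
  tool-axes shift mm [58.4 -0.4 -3.5]
[ 261   55  117  207 2945] [315.3643 126.4211] [0.4415 0.2389 0.008 ]
[ 282  103   71   71 3929] [317.1206 137.8435] [0.4427 0.2311 0.008 ]
[ 288  185   50   43 1667] [312.4787 205.3815] [0.4392 0.1819 0.008 ]
[ 297  253   42   43 1363] [318.1174 274.876 ] [0.4433 0.1247 0.008 ]
[316 302   9  46 242] [320.1694 324.5702] [0.445 0.079 0.008]
[316.8378 140.2091] [316.02   266.9383]
```

Emit:
drive_tool(steps=[{"slide": [8,0,-2],"roll": 0},{"slide": [10,0,-2],"roll": 0},{"slide": [10,0,0],"roll": 0},{"slide": [8,0,0],"roll": 0},{"slide": [0,0,0],"roll": 0}])

```text
clock: 18.68
position: [0.4428, 0.1778, 0.0547]
orientation: [[0.043, 0.005, 0.999], [0.008, 1.0, -0.005], [-0.999, 0.008, 0.043]]
contact_force: [-1.3, 1.0, -0.7]
grip_width: 0.021
```

Run:
```python
from h import *
tcp();rel([.439,.1795,.030])
```

```text
t 18.68 pos [0.4428 0.1778 0.0547] z [ 0.9991 -0.0051  0.0427] w 0.020976959926532958 F [-1.2867  0.9595 -0.7337]
  tool-axes shift mm [24.5  1.5 -4.8]
```

Emit:
drive_tool(steps=[{"slide": [4,1,-5],"roll": 0},{"slide": [5,0,-1],"roll": 0},{"slide": [5,0,0],"roll": 0},{"slide": [4,0,0],"roll": 0},{"slide": [0,0,0],"roll": 0}])

```text
clock: 19.1
position: [0.4383, 0.1789, 0.036]
orientation: [[0.045, 0.005, 0.999], [0.008, 1.0, -0.006], [-0.999, 0.009, 0.045]]
contact_force: [0.1, -0.3, -1.3]
grip_width: 0.021
```

Run:
```python
from h import *
tcp();rel([.438,.1795,.030])
```

```text
t 19.1 pos [0.4383 0.1789 0.036 ] z [ 0.999  -0.0059  0.0453] w 0.020994197380892424 F [ 0.1253 -0.2784 -1.2842]
  tool-axes shift mm [ 6.   0.6 -0.5]
```

Emit:
drive_tool(steps=[{"slide": [3,0,0],"roll": 0},{"slide": [3,0,0],"roll": 0},{"slide": [0,0,0],"roll": 0},{"slide": [0,0,0],"roll": 0}])

```text
clock: 19.43
position: [0.4392, 0.1792, 0.0297]
orientation: [[0.046, 0.005, 0.999], [0.009, 1.0, -0.006], [-0.999, 0.009, 0.046]]
contact_force: [-0.7, 0.3, 2.2]
grip_width: 0.021
```

Emit:
drive_tool(steps=[{"slide": [0,0,0],"roll": 0},{"slide": [0,0,0],"roll": 0},{"slide": [0,0,0],"roll": 0},{"slide": [0,0,0],"roll": 0},{"slide": [0,0,0],"roll": 0}], jaw=-1)

```text
clock: 19.85
position: [0.4397, 0.1793, 0.03]
orientation: [[0.047, 0.005, 0.999], [0.009, 1.0, -0.006], [-0.999, 0.009, 0.047]]
contact_force: [0.0, 0.1, -0.4]
grip_width: 0.0801
```

Emit:
drive_tool(steps=[{"slide": [-15,0,0],"roll": 0},{"slide": [-20,0,0],"roll": 0},{"slide": [-25,0,0],"roll": 0},{"slide": [-25,0,0],"roll": 0},{"slide": [-15,0,0],"roll": 0}])

```text
clock: 20.27
position: [0.4313, 0.1774, 0.1297]
orientation: [[0.036, 0.006, 0.999], [0.006, 1.0, -0.006], [-0.999, 0.006, 0.036]]
contact_force: [0.3, -0.1, 0.7]
grip_width: 0.0852
```

Run:
```python
from h import *
tcp();rel([.587,.0275,.12])
im,p,E=look('wrist','w10.png')
```

```text
t 20.27 pos [0.4313 0.1774 0.1297] z [ 0.9993 -0.0057  0.0359] w 0.08519871264388902 F [ 0.2856 -0.1084  0.7455]
  tool-axes shift mm [  14.4 -149.1  156.1]
```

View pics/w10.png

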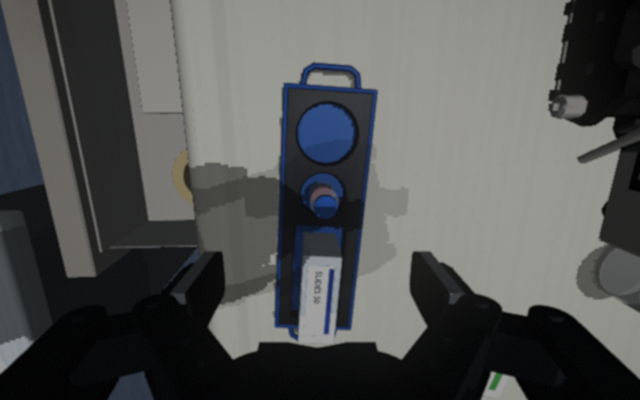

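Frame w10: the blue vial stands in its pocket (~(323,198)), the slide carton is seated, and the bottle pocket (327,132) is empty. The filter carton is next.

Emit:
drive_tool(steps=[{"slide": [2,-15,15],"roll": 0},{"slide": [2,-20,20],"roll": 0},{"slide": [2,-20,20],"roll": 0},{"slide": [2,-20,20],"roll": 0},{"slide": [2,-20,20],"roll": 0}])

```text
clock: 20.73
position: [0.527, 0.0834, 0.1263]
orientation: [[0.043, -0.003, 0.999], [0.011, 1.0, 0.002], [-0.999, 0.011, 0.043]]
contact_force: [0.1, 0.2, 0.1]
grip_width: 0.0855
```

Emit:
drive_tool(steps=[{"slide": [2,-20,20],"roll": 0},{"slide": [2,-16,20],"roll": 4},{"slide": [2,-5,10],"roll": 4},{"slide": [0,0,0],"roll": 4},{"slide": [0,0,0],"roll": 0}])

```text
clock: 21.15
position: [0.5834, 0.0338, 0.1175]
orientation: [[0.043, 0.22, 0.975], [0.009, 0.975, -0.221], [-0.999, 0.018, 0.041]]
contact_force: [-0.6, -0.7, -0.4]
grip_width: 0.0855
```

Run:
```python
from h import *
tcp();rel([.587,.0275,.02]);im,p,E=look('wrist','w11.png')
```

```text
t 21.15 pos [0.5834 0.0338 0.1175] z [ 0.9745 -0.2206  0.0405] w 0.08546142369475766 F [-0.5521 -0.73   -0.4273]
  tool-axes shift mm [97.5 -7.1  0.9]
```

View pics/w11.png

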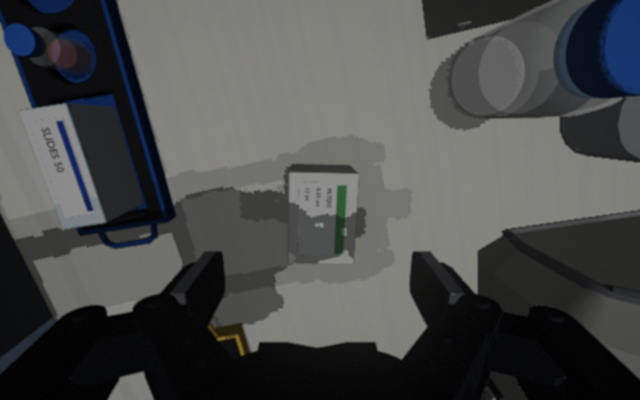

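Frame w11: the filter top corners are about (289,173), (358,173), (354,264), (290,262), square to the jaws.

Run:
```python
from h import *
p=env.camera_params('wrist');E=np.load('pics/w11.npy')
q=np.array([ray(p,E,a,b,.045) for a,b in [(289,173),(358,173),(354,264),(290,262)]]);c=q.mean(0)
d=(q[0]+q[1]-q[2]-q[3]);print(c,np.linalg.norm(q[1]-q[0]),np.linalg.norm(q[2]-q[1]),np.degrees(np.arctan2(d[1],d[0])));rel([c[0],c[1],.02])
```

```text
[0.5889 0.0274 0.045 ] 0.048293635363080685 0.06957893119307733 76.6419224078493
  tool-axes shift mm [97.5 -6.8  3. ]
```

Emit:
drive_tool(steps=[{"slide": [10,-3,2],"roll": 0},{"slide": [15,-3,2],"roll": 0},{"slide": [15,0,0],"roll": 0},{"slide": [10,0,0],"roll": 0},{"slide": [0,0,0],"roll": 0}])

```text
clock: 21.62
position: [0.586, 0.0286, 0.0633]
orientation: [[0.042, 0.207, 0.977], [0.009, 0.978, -0.208], [-0.999, 0.017, 0.04]]
contact_force: [-1.1, 0.0, -0.2]
grip_width: 0.0853
```

Run:
```python
from h import *
tcp();rel([.587,.0275,.02])
```

```text
t 21.62 pos [0.586  0.0286 0.0633] z [ 0.9774 -0.2076  0.0397] w 0.08530315237021469 F [-1.0612  0.0359 -0.1741]
  tool-axes shift mm [43.3 -1.6 -0.5]
```

Emit:
drive_tool(steps=[{"slide": [10,-1,0],"roll": 1},{"slide": [14,0,0],"roll": 0},{"slide": [12,0,0],"roll": 0},{"slide": [6,0,0],"roll": 0},{"slide": [0,0,0],"roll": 0}])

```text
clock: 22.03
position: [0.5861, 0.0291, 0.0182]
orientation: [[0.042, 0.222, 0.974], [0.009, 0.975, -0.223], [-0.999, 0.018, 0.039]]
contact_force: [-0.2, -0.2, 0.2]
grip_width: 0.0853
```

Run:
```python
from h import *
tcp();rel([.588,.0275,.02])
```

```text
t 22.03 pos [0.5861 0.0291 0.0182] z [ 0.9741 -0.2226  0.0393] w 0.08528115236656553 F [-0.1941 -0.1916  0.1639]
  tool-axes shift mm [-1.7 -1.1  2.2]
```

Emit:
drive_tool(steps=[{"slide": [0,-1,2],"roll": 0},{"slide": [0,0,0],"roll": 0}])

```text
clock: 22.2
position: [0.5878, 0.0278, 0.0183]
orientation: [[0.042, 0.221, 0.974], [0.009, 0.975, -0.222], [-0.999, 0.018, 0.039]]
contact_force: [0.3, -0.4, -0.5]
grip_width: 0.0854
```

Emit:
drive_tool(steps=[{"slide": [0,0,0],"roll": 0},{"slide": [0,0,0],"roll": 0},{"slide": [0,0,0],"roll": 0},{"slide": [0,0,0],"roll": 0},{"slide": [0,0,0],"roll": 0}], jaw=1, force=40)

```text
clock: 22.62
position: [0.59, 0.0275, 0.0213]
orientation: [[0.048, 0.221, 0.974], [0.008, 0.975, -0.222], [-0.999, 0.019, 0.045]]
contact_force: [0.6, -0.0, -1.4]
grip_width: 0.0493
```

Emit:
drive_tool(steps=[{"slide": [0,0,0],"roll": 0},{"slide": [0,0,0],"roll": 0},{"slide": [0,0,0],"roll": 0}])

```text
clock: 22.87
position: [0.59, 0.0275, 0.0215]
orientation: [[0.048, 0.221, 0.974], [0.008, 0.975, -0.222], [-0.999, 0.019, 0.045]]
contact_force: [-0.8, 0.9, -1.2]
grip_width: 0.0497
```

Emit:
drive_tool(steps=[{"slide": [-10,0,0],"roll": 0},{"slide": [-20,0,0],"roll": -3},{"slide": [-25,0,0],"roll": -3},{"slide": [-25,0,0],"roll": -3},{"slide": [-20,0,0],"roll": -3}])

```text
clock: 23.28
position: [0.5804, 0.027, 0.1208]
orientation: [[0.033, 0.005, 0.999], [0.009, 1.0, -0.006], [-0.999, 0.009, 0.033]]
contact_force: [0.7, 0.4, -0.6]
grip_width: 0.0493
```

Emit:
drive_tool(steps=[{"slide": [0,-12,-9],"roll": 0},{"slide": [0,-20,-15],"roll": 0},{"slide": [0,-22,-16],"roll": 0},{"slide": [0,-22,-16],"roll": 0},{"slide": [0,-22,-16],"roll": 0}])

```text
clock: 23.7
position: [0.5146, -0.0703, 0.1277]
orientation: [[0.056, -0.005, 0.998], [0.009, 1.0, 0.005], [-0.998, 0.008, 0.056]]
contact_force: [-0.6, -0.9, -0.0]
grip_width: 0.0494
```

Emit:
drive_tool(steps=[{"slide": [0,-22,-16],"roll": 0},{"slide": [0,-22,-16],"roll": 0},{"slide": [0,-16,-10],"roll": 0},{"slide": [0,-10,-5],"roll": 0},{"slide": [0,0,0],"roll": 0}])

```text
clock: 24.12
position: [0.462, -0.1464, 0.128]
orientation: [[0.057, -0.002, 0.998], [0.005, 1.0, 0.002], [-0.998, 0.005, 0.057]]
contact_force: [1.1, 0.0, -0.7]
grip_width: 0.0495
```

Run:
```python
from h import *
tcp();rel([.4448,-.1675,.0255])
```

```text
t 24.12 pos [ 0.462  -0.1464  0.128 ] z [0.9984 0.0018 0.0566] w 0.04948877349781307 F [ 1.0719  0.0019 -0.7146]
  tool-axes shift mm [101.2 -21.6 -23. ]
```

Emit:
drive_tool(steps=[{"slide": [5,-8,-8],"roll": 0},{"slide": [10,-8,-8],"roll": 1},{"slide": [10,-5,-4],"roll": 0},{"slide": [10,0,0],"roll": 0},{"slide": [5,0,0],"roll": 0}])

```text
clock: 24.53
position: [0.4468, -0.1677, 0.0901]
orientation: [[0.066, 0.018, 0.998], [0.003, 1.0, -0.019], [-0.998, 0.004, 0.065]]
contact_force: [0.1, -0.2, 0.0]
grip_width: 0.0494
```

Run:
```python
from h import *
tcp();rel([.4448,-.1675,.0255])
```

```text
t 24.53 pos [ 0.4468 -0.1677  0.0901] z [ 0.9977 -0.0186  0.0655] w 0.04942500504698027 F [ 0.1461 -0.1697  0.0127]
  tool-axes shift mm [64.3 -0.1 -6.2]
```

Emit:
drive_tool(steps=[{"slide": [8,0,-2],"roll": 0},{"slide": [8,0,-1],"roll": 0},{"slide": [8,0,-1],"roll": 0},{"slide": [8,0,-1],"roll": 0},{"slide": [5,0,0],"roll": 0}])

```text
clock: 24.95
position: [0.446, -0.166, 0.051]
orientation: [[0.068, 0.016, 0.998], [0.003, 1.0, -0.016], [-0.998, 0.004, 0.068]]
contact_force: [-0.0, -0.1, -0.3]
grip_width: 0.0495
```

Run:
```python
from h import *
tcp();rel([.4448,-.1675,.0255])
```

```text
t 24.95 pos [ 0.446 -0.166  0.051] z [ 0.9975 -0.0162  0.0681] w 0.04946506110361316 F [-0.0047 -0.1024 -0.3288]
  tool-axes shift mm [25.4 -1.6 -2.9]
```

Emit:
drive_tool(steps=[{"slide": [5,-1,-2],"roll": 0},{"slide": [6,-1,-1],"roll": 0},{"slide": [6,0,0],"roll": 0},{"slide": [5,0,0],"roll": 0},{"slide": [0,0,0],"roll": 0}])

```text
clock: 25.37
position: [0.4443, -0.1677, 0.0254]
orientation: [[0.067, 0.016, 0.998], [0.003, 1.0, -0.016], [-0.998, 0.004, 0.067]]
contact_force: [-0.4, 0.4, 0.0]
grip_width: 0.0494
```

Run:
```python
from h import *
tcp();rel([.4448,-.1675,.0255])
```

```text
t 25.37 pos [ 0.4443 -0.1677  0.0254] z [ 0.9976 -0.016   0.067 ] w 0.04939177530625537 F [-0.412   0.4089  0.0321]
  tool-axes shift mm [-0.1  0.2  0.5]
```

Emit:
drive_tool(steps=[{"slide": [1,0,0],"roll": 0},{"slide": [0,0,0],"roll": 0},{"slide": [0,0,0],"roll": 0}])

```text
clock: 25.62
position: [0.4447, -0.168, 0.0256]
orientation: [[0.067, 0.016, 0.998], [0.003, 1.0, -0.016], [-0.998, 0.004, 0.067]]
contact_force: [1.2, -0.2, -0.6]
grip_width: 0.0492
```

Emit:
drive_tool(steps=[{"slide": [0,0,0],"roll": 0},{"slide": [0,0,0],"roll": 0},{"slide": [0,0,0],"roll": 0},{"slide": [0,0,0],"roll": 0},{"slide": [0,0,0],"roll": 0}], jaw=-1)

```text
clock: 26.03
position: [0.4457, -0.1686, 0.0263]
orientation: [[0.07, 0.016, 0.997], [0.002, 1.0, -0.016], [-0.998, 0.003, 0.07]]
contact_force: [0.3, -0.1, -0.4]
grip_width: 0.0856
```

Emit:
drive_tool(steps=[{"slide": [-10,0,0],"roll": 0},{"slide": [-30,0,2],"roll": 0},{"slide": [-40,0,2],"roll": 0},{"slide": [-40,0,2],"roll": 0},{"slide": [-30,0,2],"roll": 0}])

```text
clock: 26.45
position: [0.4378, -0.1661, 0.1741]
orientation: [[0.051, 0.016, 0.999], [0.013, 1.0, -0.017], [-0.999, 0.014, 0.051]]
contact_force: [0.5, -0.9, 0.4]
grip_width: 0.0854
```

Run:
```python
from h import *
tcp();rel([.553,-.2785,.13]);im,p,E=look('wrist','w12.png')
hsv=cv2.cvtColor(im,cv2.COLOR_BGR2HSV)
def red():
    m=cv2.inRange(hsv,np.array((0,130,50)),np.array((8,255,255)))|cv2.inRange(hsv,np.array((172,130,50)),np.array((180,255,255)));k,l,st,ce=cv2.connectedComponentsWithStats(m)
    for s,c in zip(st[1:],ce[1:]):
        if s[4]>100: print(s,c,ray(p,E,*c,.065))
red()
```

```text
t 26.45 pos [ 0.4378 -0.1661  0.1741] z [ 0.9986 -0.0171  0.0508] w 0.08541949434100518 F [ 0.5068 -0.8807  0.3692]
  tool-axes shift mm [  48.5 -111.1  114.7]
```

Emit:
drive_tool(steps=[{"slide": [2,-18,18],"roll": 0},{"slide": [2,-22,22],"roll": 0},{"slide": [2,-22,22],"roll": 0},{"slide": [2,-22,22],"roll": 0},{"slide": [2,-18,18],"roll": 0}])

```text
clock: 26.92
position: [0.5434, -0.2715, 0.1812]
orientation: [[0.068, 0.013, 0.998], [0.004, 1.0, -0.013], [-0.998, 0.004, 0.068]]
contact_force: [0.6, 0.8, 1.2]
grip_width: 0.0854
```

Emit:
drive_tool(steps=[{"slide": [0,-4,4],"roll": 0},{"slide": [0,0,0],"roll": 0},{"slide": [0,0,0],"roll": 0}])

```text
clock: 27.17
position: [0.5504, -0.2795, 0.1789]
orientation: [[0.069, 0.015, 0.998], [0.003, 1.0, -0.015], [-0.998, 0.004, 0.069]]
contact_force: [0.4, 0.5, 0.4]
grip_width: 0.0854
```

Run:
```python
from h import *
tcp();im,p,E=look('wrist','w13.png')
hsv=cv2.cvtColor(im,cv2.COLOR_BGR2HSV)
m=cv2.inRange(hsv,np.array((0,130,50)),np.array((8,255,255)))|cv2.inRange(hsv,np.array((172,130,50)),np.array((180,255,255)));k,l,st,ce=cv2.connectedComponentsWithStats(m)
for s,c in zip(st[1:],ce[1:]):
    if s[4]>100: q=ray(p,E,*c,.065);print(s,c,q);rel([q[0],q[1],.028])
m=cv2.inRange(hsv,np.array((20,90,40)),np.array((36,255,255)))
```

```text
t 27.17 pos [ 0.5504 -0.2795  0.1789] z [ 0.9975 -0.0151  0.0687] w 0.08542847619463904 F [0.4309 0.5002 0.3638]
[295 183  33  31 798] [310.807  197.9937] [ 0.5523 -0.2799  0.065 ]
  tool-axes shift mm [150.7  -1.4  -8. ]
```

View pics/w13.png

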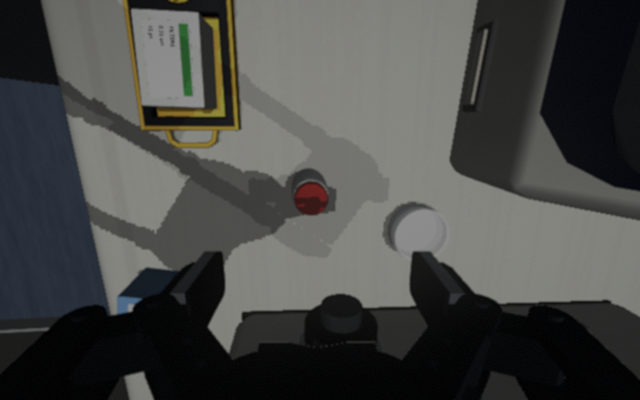

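Frame w13: the filter carton sits in the yellow pocket with a margin all round. The red cap is at (311,198), measured (0.552,-0.280), in agreement with before. The white-capped jar at (418,232) is clear of the fingers.

Emit:
drive_tool(steps=[{"slide": [15,-1,-2],"roll": 0},{"slide": [20,0,-2],"roll": 0},{"slide": [20,0,-1],"roll": 0},{"slide": [20,0,-1],"roll": 0},{"slide": [15,0,-1],"roll": 0}])

```text
clock: 27.63
position: [0.5465, -0.2751, 0.0913]
orientation: [[0.074, 0.012, 0.997], [0.001, 1.0, -0.012], [-0.997, 0.001, 0.074]]
contact_force: [-0.7, 0.3, 0.3]
grip_width: 0.0852
```

Run:
```python
from h import *
tcp();rel([.5525,-.2795,.028])
```

```text
t 27.63 pos [ 0.5465 -0.2751  0.0913] z [ 0.9972 -0.0122  0.0736] w 0.08524343381378682 F [-0.6511  0.3144  0.3225]
  tool-axes shift mm [63.6 -4.4  1.3]
```

Emit:
drive_tool(steps=[{"slide": [12,-2,0],"roll": 0},{"slide": [14,-2,0],"roll": 0},{"slide": [14,-1,0],"roll": 0},{"slide": [10,0,0],"roll": 0},{"slide": [5,0,0],"roll": 0}])

```text
clock: 28.05
position: [0.5426, -0.2715, 0.033]
orientation: [[0.066, 0.009, 0.998], [0.007, 1.0, -0.009], [-0.998, 0.008, 0.066]]
contact_force: [-0.0, 0.0, 0.1]
grip_width: 0.0854
```

Run:
```python
from h import *
tcp();rel([.5525,-.2795,.028])
```

```text
t 28.05 pos [ 0.5426 -0.2715  0.033 ] z [ 0.9978 -0.0095  0.0656] w 0.0853658638776327 F [-0.0447  0.0478  0.1369]
  tool-axes shift mm [ 5.6 -8.   9.6]
```

Emit:
drive_tool(steps=[{"slide": [2,-4,5],"roll": 0},{"slide": [1,-3,4],"roll": 0},{"slide": [0,-1,1],"roll": 0},{"slide": [0,0,0],"roll": 0}])

```text
clock: 28.38
position: [0.5529, -0.2787, 0.0311]
orientation: [[0.065, 0.008, 0.998], [0.008, 1.0, -0.009], [-0.998, 0.008, 0.065]]
contact_force: [0.5, 0.6, 0.4]
grip_width: 0.0856
```

Emit:
drive_tool(steps=[{"slide": [0,0,0],"roll": 0},{"slide": [0,0,0],"roll": 0},{"slide": [0,0,0],"roll": 0},{"slide": [0,0,0],"roll": 0},{"slide": [0,0,0],"roll": 0}], jaw=1, force=35)

```text
clock: 28.8
position: [0.5539, -0.2798, 0.0338]
orientation: [[0.068, 0.008, 0.998], [0.005, 1.0, -0.008], [-0.998, 0.006, 0.068]]
contact_force: [-0.1, -0.1, 1.8]
grip_width: 0.0335
```

Emit:
drive_tool(steps=[{"slide": [0,0,0],"roll": 0},{"slide": [0,0,0],"roll": 0},{"slide": [0,0,0],"roll": 0},{"slide": [0,0,0],"roll": 0},{"slide": [0,0,0],"roll": 0}])

```text
clock: 29.22
position: [0.5537, -0.2797, 0.0339]
orientation: [[0.068, 0.008, 0.998], [0.005, 1.0, -0.008], [-0.998, 0.006, 0.068]]
contact_force: [-0.5, 0.8, 1.3]
grip_width: 0.0334
```

Emit:
drive_tool(steps=[{"slide": [-12,0,0],"roll": 0},{"slide": [-25,0,0],"roll": 0},{"slide": [-30,0,0],"roll": 0},{"slide": [-30,5,0],"roll": 0},{"slide": [-15,15,-4],"roll": 0}])

```text
clock: 29.63
position: [0.54, -0.2603, 0.1428]
orientation: [[0.058, 0.01, 0.998], [0.012, 1.0, -0.011], [-0.998, 0.012, 0.057]]
contact_force: [2.1, -0.6, -0.5]
grip_width: 0.034
```

Emit:
drive_tool(steps=[{"slide": [0,25,-6],"roll": 0},{"slide": [0,28,-6],"roll": 0},{"slide": [0,28,-6],"roll": 0},{"slide": [0,28,-6],"roll": 0},{"slide": [0,28,-6],"roll": 0}])

```text
clock: 30.05
position: [0.5148, -0.1241, 0.1478]
orientation: [[0.071, 0.017, 0.997], [0.003, 1.0, -0.017], [-0.997, 0.004, 0.071]]
contact_force: [0.3, -0.1, -0.8]
grip_width: 0.0332
```

Emit:
drive_tool(steps=[{"slide": [0,28,-6],"roll": 0},{"slide": [0,28,-6],"roll": 0},{"slide": [0,28,-6],"roll": 0},{"slide": [0,28,-6],"roll": 0},{"slide": [0,28,-6],"roll": 0}])

```text
clock: 30.47
position: [0.4845, 0.0231, 0.1461]
orientation: [[0.072, 0.019, 0.997], [0.004, 1.0, -0.02], [-0.997, 0.005, 0.072]]
contact_force: [0.2, 0.1, -0.1]
grip_width: 0.0337
```

Run:
```python
from h import *
tcp();rel([.4428,.2303,.12])
```

```text
t 30.47 pos [0.4845 0.0231 0.1461] z [ 0.9972 -0.0195  0.0715] w 0.033650993614054055 F [ 0.2149  0.1306 -0.075 ]
  tool-axes shift mm [ 23.8 206.3 -47.5]
```

Emit:
drive_tool(steps=[{"slide": [0,28,-6],"roll": 0},{"slide": [0,28,-6],"roll": 0},{"slide": [0,28,-6],"roll": 0},{"slide": [0,28,-6],"roll": 0},{"slide": [0,28,-6],"roll": 0}])

```text
clock: 30.88
position: [0.4542, 0.1706, 0.1447]
orientation: [[0.072, 0.02, 0.997], [0.004, 1.0, -0.021], [-0.997, 0.006, 0.072]]
contact_force: [1.0, -0.8, -1.1]
grip_width: 0.0334
```

Emit:
drive_tool(steps=[{"slide": [0,26,-6],"roll": 0},{"slide": [0,18,-4],"roll": 0},{"slide": [0,6,-1],"roll": 0},{"slide": [0,0,0],"roll": 0},{"slide": [0,0,0],"roll": 0}])

```text
clock: 31.3
position: [0.4412, 0.2284, 0.1438]
orientation: [[0.072, 0.012, 0.997], [0.007, 1.0, -0.013], [-0.997, 0.008, 0.072]]
contact_force: [-1.0, 0.3, -1.1]
grip_width: 0.0336
```

Run:
```python
from h import *
tcp();rel([.4428,.2303,.0379])
```

```text
t 31.3 pos [0.4412 0.2284 0.1438] z [ 0.9973 -0.013   0.0717] w 0.03362421208919282 F [-1.0382  0.317  -1.0907]
  tool-axes shift mm [105.7   1.1  -6.1]
```

Emit:
drive_tool(steps=[{"slide": [8,0,-1],"roll": 0},{"slide": [12,0,-1],"roll": 0},{"slide": [12,0,-1],"roll": 0},{"slide": [12,0,-1],"roll": 0},{"slide": [10,0,0],"roll": 0}])

```text
clock: 31.72
position: [0.4443, 0.2237, 0.0884]
orientation: [[0.078, 0.018, 0.997], [0.006, 1.0, -0.019], [-0.997, 0.007, 0.077]]
contact_force: [-0.1, -0.3, 0.2]
grip_width: 0.0332
```

Run:
```python
from h import *
tcp();rel([.4428,.2303,.0379])
```

```text
t 31.72 pos [0.4443 0.2237 0.0884] z [ 0.9968 -0.0189  0.0774] w 0.0332240117042579 F [-0.0638 -0.2549  0.1929]
  tool-axes shift mm [50.2  6.2 -5.5]
```

Emit:
drive_tool(steps=[{"slide": [7,3,-2],"roll": 0},{"slide": [8,3,-1],"roll": 0},{"slide": [8,1,-1],"roll": 0},{"slide": [7,0,0],"roll": 0},{"slide": [0,0,0],"roll": 0}])

```text
clock: 32.13
position: [0.4419, 0.2268, 0.0527]
orientation: [[0.073, 0.025, 0.997], [0.003, 1.0, -0.025], [-0.997, 0.004, 0.073]]
contact_force: [-0.5, -0.7, -0.4]
grip_width: 0.0338
```

Run:
```python
from h import *
tcp();rel([.4428,.2303,.0379])
```

```text
t 32.13 pos [0.4419 0.2268 0.0527] z [ 0.9971 -0.0248  0.0726] w 0.03379338729431543 F [-0.4513 -0.7269 -0.4244]
  tool-axes shift mm [14.8  3.4 -0.2]
```

Emit:
drive_tool(steps=[{"slide": [0,3,0],"roll": 0},{"slide": [4,1,0],"roll": 0},{"slide": [4,0,0],"roll": 0},{"slide": [4,0,0],"roll": 0},{"slide": [0,0,0],"roll": 0}])

```text
clock: 32.55
position: [0.4441, 0.2319, 0.0403]
orientation: [[0.075, 0.024, 0.997], [0.003, 1.0, -0.024], [-0.997, 0.005, 0.075]]
contact_force: [0.6, -0.1, -0.6]
grip_width: 0.0336
```

Run:
```python
from h import *
tcp();rel([.4428,.2303,.0379])
```

```text
t 32.55 pos [0.4441 0.2319 0.0403] z [ 0.9969 -0.0243  0.075 ] w 0.03357026964741635 F [ 0.574  -0.1047 -0.5564]
  tool-axes shift mm [ 2.3 -1.6 -1.4]
```

Emit:
drive_tool(steps=[{"slide": [2,-1,-1],"roll": 0},{"slide": [1,0,0],"roll": 0},{"slide": [0,0,0],"roll": 0},{"slide": [0,0,0],"roll": 0}])

```text
clock: 32.88
position: [0.4436, 0.2311, 0.0382]
orientation: [[0.076, 0.024, 0.997], [0.004, 1.0, -0.024], [-0.997, 0.006, 0.076]]
contact_force: [-0.8, 0.2, 0.0]
grip_width: 0.0336
```

Emit:
drive_tool(steps=[{"slide": [0,0,0],"roll": 0},{"slide": [0,0,0],"roll": 0},{"slide": [0,0,0],"roll": 0},{"slide": [0,0,0],"roll": 0},{"slide": [0,0,0],"roll": 0}], jaw=-1)

```text
clock: 33.3
position: [0.4441, 0.2312, 0.0385]
orientation: [[0.078, 0.024, 0.997], [0.004, 1.0, -0.024], [-0.997, 0.006, 0.078]]
contact_force: [1.0, 0.5, -0.7]
grip_width: 0.0857
```

Emit:
drive_tool(steps=[{"slide": [-12,0,-1],"roll": 0},{"slide": [-25,0,0],"roll": 0},{"slide": [-30,0,0],"roll": 0},{"slide": [-40,0,0],"roll": 0},{"slide": [-40,0,0],"roll": 0}])

```text
clock: 33.72
position: [0.4255, 0.228, 0.1806]
orientation: [[0.056, 0.024, 0.998], [-0.004, 1.0, -0.024], [-0.998, -0.003, 0.056]]
contact_force: [1.5, 0.4, -0.1]
grip_width: 0.0853
```

Emit:
drive_tool(steps=[{"slide": [-40,0,-5],"roll": 0},{"slide": [-30,0,-5],"roll": 0},{"slide": [-10,0,0],"roll": 0},{"slide": [0,0,0],"roll": 0},{"slide": [0,0,0],"roll": 0}])

```text
clock: 34.13
position: [0.4134, 0.23, 0.2739]
orientation: [[0.074, 0.024, 0.997], [0.003, 1.0, -0.024], [-0.997, 0.005, 0.074]]
contact_force: [0.4, -0.1, -0.4]
grip_width: 0.0851
```

Run:
```python
from h import *
tcp();im,p,E=look('wrist','w14.png');t,_,_=look('top','top1.png')
a=cv2.resize(im[:,80:560],(600,500))[:340];b=cv2.resize(t[155:250,170:470],None,fx=2,fy=2,interpolation=cv2.INTER_CUBIC)
cv2.imwrite('pics/fin.png',np.vstack([a,b]))
```

```text
t 34.13 pos [0.4134 0.23   0.2739] z [ 0.997  -0.0245  0.0741] w 0.08506595624669112 F [ 0.355  -0.0766 -0.4167]
```

View pics/fin.png

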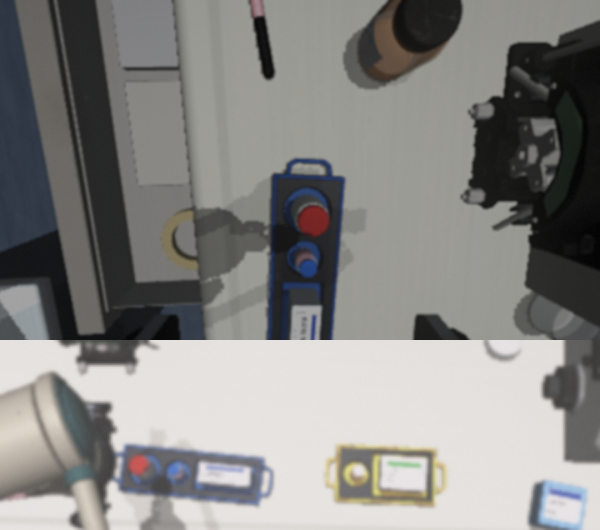

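The final views show all five things seated in their pockets. The film carton and the amber bottle stand where they were. One numeric check of the caps and band from w14/top1 comes before handing in.

Run:
```python
from h import *
T={'b':(np.array([.437,.1565]),85.8),'y':(np.array([.4452,-.1445]),88.9)}
def loc(t,q):
    c,a=T[t];a=np.radians(a);d=q[:2]-c;return np.round(1000*np.array([d@[np.sin(a),-np.cos(a)],d@[np.cos(a),np.sin(a)]]),1)
p=env.camera_params('wrist');E=np.load('pics/w14.npy');im=cv2.imread('pics/w14.png');h=cv2.cvtColor(im,cv2.COLOR_BGR2HSV)
m=cv2.inRange(h,np.array((0,130,40)),np.array((8,255,255)));k,l,st,ce=cv2.connectedComponentsWithStats(m);c=ce[1+np.argmax(st[1:,4])]
print('dye',c,loc('b',ray(p,E,*c,.069)),'want 0,73')
print('bluevial',loc('b',ray(p,E,326,214,.055)),'want 0,22')
p=env.camera_params('wrist');E=np.load('pics/w13.npy')
q=np.mean([ray(p,E,a,b,.049) for a,b in[(133,10),(200,10),(206,107),(142,107)]],0);print('filter',loc('y',q),'want 0,-23')
E=np.load('pics/w8.npy');print('grey',loc('y',ray(p,E,172,245,.055)),'want 0,46.5')
E=np.load('pics/w5.npy');print('slide',loc('b',ray(p,E,322,207,.056)),'want 0,-52')
```

```text
dye [330.4661 176.3851] [ 0.8 74.1] want 0,73
bluevial [-0.  24.9] want 0,22
filter [  0.7 -24.8] want 0,-23
grey [ 0.4 48. ] want 0,46.5
slide [  1.4 -51.7] want 0,-52
```

```bash
python3 -c "
from bench import env
print(env.job_done(), env.state()['clock'])"
```

```text
the job is handed in; nothing more can be done
the job is handed in; nothing more can be done
```

All five kit things are in their pockets and released, and the job was handed in at about 34 s of the 122 s allowed. Each was lowered onto the pocket floor before the jaws opened; no verdict came back.

My last measurements put each thing within 3 mm of its pocket centre in tray axes, where the limit is 11 mm:

| Thing | Off centre, x (mm) | Off centre, y (mm) |
|---|---|---|
| Dye bottle | +0.8 | +1.1 |
| Blue vial | 0.0 | +2.9 |
| Slide carton | +1.4 | +0.3 |
| Grey vial | +0.4 | +1.5 |
| Filter carton | +0.7 | -1.8 |

- **How they were measured:** The slide carton, grey vial and filter carton figures come from the frame taken just after placing each, or during the next step. The last top view still showed them seated, but I did not measure them again in it.
- **Upright and seated:** I judged this by eye and by the release heights. I did not measure tilt or height separately.
- **Amber bottle and film carton:** Both look undisturbed in the last views, but I did not measure how far they might have moved. The arm never touched them.
- **Tool tilt:** The tool slowly tilted to about 0.075 rad over the run, and the moves offered no way to correct it. Each thing was gripped and set down at nearly the same tilt, so it did not show in how they sit.

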